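# Load the vacuum drying chamber and open its valve

### The arm

A 6-joint arm with a two-finger parallel gripper is mounted at the origin on the work surface. World frame = base frame: x ahead of the robot, y to its left, z up, the work surface at z = 0. Lengths are in mm, angles in rad, forces in N, time in s.
With the tool pointing down it reaches from about 275 to 1000 mm from the base axis. Payload 8.4 kg.
Tool frame: the origin (TCP) lies on the centre line of the jaws, within the pads' length; the fingertips stand 17 mm ahead of it and the grasp point (between the pads) lies 2 mm behind it; z points along the fingers, y is the line along which they close (so a half turn about z gives the same grasp; the last joint's range is limited). The gripper opens to 85 mm and grips with 20 to 120 N. Pads are 22 mm wide; open, the fingers measure 114 mm over their backs; the gripper's body (76 mm by 85 mm) begins 54 mm behind the grasp point. The pads swing forward as they close: fully open they stand 13 mm farther back than shut.
Start: joints at [-1.222, 0.353, 1.633, -0, 1.155, -0.002], TCP at [214.779, -586.939, 248.281] pointing down, gripper open.
Joint ranges: [-2.63, 2.63], [-0.92, 2.1], [0.06, 2.66], [-1.3, 4.44], [0, 2.69], [-3.02, 3.02]. Speed limits (rad/s): [2.22, 2.22, 2.79, 3.14, 3.14, 3.14].

### API

Orientations are given as [roll, pitch, yaw] about the fixed x, y, z axes, in that order (R = Rz(yaw) Ry(pitch) Rx(roll)).
In Python, from rig import r, eyes gives the robot as it stands. The module is installed in compiled form; this text tells all that it offers.
- The arm moves only by the shell command python3 -m inch 'ROWS' [FORCE]. ROWS is JSON, a list of rows, each a list of 7 numbers: the shift along the tool's x, y, z in m, then the turn, a rotation vector about the tool's x, y, z in degrees, then the closure, from -1 (fully open) to 1 (shut). In form: [[x, y, z, rx, ry, rz, gripper], ...]. A call has 1 to 8 rows; each row shifts and turns the commanded pose from where the row before left it, along the tool's axes as they then stand; what a row does not reach is not made up. A row lasts 1/10 s, in which the tool goes at most 50 mm and 8.59 degrees, less where a joint would pass 70% of its speed; a pose out of reach is approached as far as the arm can. A call with a gripper value outside its range is refused whole. The fingers move at their own pace and stop on an object; FORCE is the grip in N (left out, the last holds). Time passes only in rows, so rows that do not move let the fingers close. It gives the time, the measured TCP pose, the force, the opening and the grip force at its end, in the units of the state.
- r.sense(): the state, without advancing time (a new reading comes with each control period).
- eyes.grab_frame(name): name is "scene" or "top"; returns a dict with "img" (480x640x3 uint8, blue, green, red), "fx", "fy", "cx", "cy" (pixels), "R" (3x3) and "t" (3): a world point X has camera coordinates R X + t. Camera axes: x right, y down, z forward; pixel columns grow to the right and rows downward; lengths in mm; the calibration is good to about 2 mm. A picture is of the moment at which its call begins. There is no depth.
- r.sign_off(): hands the job in; it is judged then, once.
The state is a dict: "clock": time; "qpos": joint angles; "qvel": joint speeds; "joint_efforts": joint torques, N m; "eef_pos": TCP position; "tcp_rot": TCP orientation; "contact_force": force on the tool from outside, world axes, zero at the start; "wrist_torque": the same for the moment, N m; "opening": opening from 0.0 (shut) to 1.0 (fully open); "grasp_force": force on a finger pad.
Only numpy, scipy, OpenCV 4.12 (cv2) and the standard library are available. Lean on these libraries where they do the work, as an engineer would, in place of code of your own. Each camera call takes 0.05 s, during which the arm holds its last target. There are 200 camera calls.

### The job

Put the washed circuit boards to dry under vacuum: lift the lid off the steel chamber by its knob and lay it knob up on the black rubber mat, set (do not drop) every board that lies on the blue mat flat on the chamber floor with its heatsink up, and put the lid back centred on the rim. Only then open the red handwheel valve, cranking it anticlockwise until you feel it come up against its stop, and back it off a quarter turn so that it cannot jam. Leave the other things on the bench alone.

Things in the scene. Friction and masses are not known exactly. Their poses are not given: they have to be found in the camera images.
- lid: loose round aluminium lid: flat disc 238 mm dia, 9 mm thick, 0.45 kg, flat underside (nothing locates it sideways). Origin at the centre of its underside, z up through the knob. Black knob on the axis: neck 22 mm dia from 9 to 21 mm above the origin, head 34 mm dia from 21 to 48 mm above the origin; grip the head. It starts on the chamber's rim.
- lid_mat: black rubber mat for the lid, 250 x 250 x 4 mm, fixed on the bench at the left or the right of the chamber; origin at the centre of its underside (its top is 4 mm higher)
- board_mat: blue mat on which the washed boards lie, 250 x 250 x 4 mm, fixed, on the other side of the chamber; origin at the centre of its underside (its top is 4 mm higher)
- chamber_floor (a point): centre of the flat round floor inside the steel drying chamber (inner radius 105 mm, wall 6 mm, rim 78 mm above this floor and 96 mm above the bench); fixed; z up. The frame's -y axis points roughly to the valve.
- chamber_mouth (a point): centre of the chamber's mouth, in the plane of its rim (96 mm above the bench; rim outer radius 111 mm); the lid's origin comes to this point when it is on
- wheel_hub (a point): centre of the valve's red handwheel, on its vertical axis, in the plane of its rim (135 mm above the bench; rim circle radius 52 mm, bar 13 mm thick). It stands 205 mm from the chamber's axis; on its far side from the robot a pipe with a gauge (top 155 mm above the bench, 110 mm from the axis) leads to a pump 140 mm tall.
- crank_mid (a point): middle of the black crank handle that stands up from the wheel's rim, 48 mm from the wheel's axis: upright barrel 18 mm dia, 50 mm tall, from 25 mm below to 25 mm above this point, spinning freely about its own axis, so it may be gripped from above and led round without turning the fingers
- valve (a joint): angle of the handwheel in rad, 0 = shut, growing as it opens (anticlockwise seen from above; the crank handle's direction turns with it). It starts at 0 to 2.5. Turning takes about 0.1 N m (2 to 3 N at the handle), it stays where it is left, and a hard stop is met when fully open, nearly three turns from shut: exactly where has to be felt.
- board1: green circuit board 76 (x) x 44 (y) x 4 mm, about 0.1 kg, origin at the centre of its underside, z up; on its top, in the middle, an aluminium finned heatsink 56 (x) x 20 (y) mm that rises from 4 to 30 mm above the origin: pinch it across its 20 mm from above. It lies on the blue mat; may be absent (None from the start).
- board2: green circuit board 76 (x) x 44 (y) x 4 mm, about 0.1 kg, origin at the centre of its underside, z up; on its top, in the middle, an aluminium finned heatsink 56 (x) x 20 (y) mm that rises from 4 to 30 mm above the origin: pinch it across its 20 mm from above. It lies on the blue mat; may be absent (None from the start).
- board3: green circuit board 76 (x) x 44 (y) x 4 mm, about 0.1 kg, origin at the centre of its underside, z up; on its top, in the middle, an aluminium finned heatsink 56 (x) x 20 (y) mm that rises from 4 to 30 mm above the origin: pinch it across its 20 mm from above. It lies on the blue mat; may be absent (None from the start).
- board4: green circuit board 76 (x) x 44 (y) x 4 mm, about 0.1 kg, origin at the centre of its underside, z up; on its top, in the middle, an aluminium finned heatsink 56 (x) x 20 (y) mm that rises from 4 to 30 mm above the origin: pinch it across its 20 mm from above. It lies on the blue mat; may be absent (None from the start).
- phone: bystander: black phone, 148 x 72 x 9 mm; to be left alone; origin at the centre of its underside
- screwdriver: bystander: screwdriver, 160 x 25 mm; to be left alone; origin at the centre of its underside
- brush: bystander: cleaning brush, 170 x 42 mm; to be left alone; origin at the centre of its underside
- solvent: bystander: white dispenser bottle with red cap, 64 dia, 130 tall mm; to be left alone; origin at the centre of its underside
- solder: bystander: reel of solder, 64 dia, 40 tall mm; to be left alone; origin at the centre of its underside
- flux: bystander: small amber jar with black cap, 48 dia, 40 tall mm; to be left alone; origin at the centre of its underside
- mug: bystander: white mug, 80 dia, 90 tall mm; to be left alone; origin at the centre of its underside
Mind the look-alikes: they are no part of the job. What is shaped like the board3 but yellow is not meant.

How it is judged (in metres and radians):
On the way, in this order (a step that is already met when the one before it is completed fails the run):
1. the lid lies knob up on the black mat, let go (horizontal distance between lid and lid_mat below 0.05 m and z of lid in the frame of lid_mat below 0.012 m and angle between lid's own z axis and vertical below 0.1 rad and contact force between the fingers and lid below 0.3 N and linear speed of lid below 0.05 m/s), for 0.2 s.
2. every board lies in the chamber, heatsink up, on its floor (horizontal distance between each of board1, board2, board3, board4 and chamber_floor below 0.095 m and z of board1 in the frame of chamber_floor between -0.008 and 0.02 m and angle between each of board1, board2, board3, board4's own z axis and vertical below 0.4 rad and z of board2 in the frame of chamber_floor between -0.008 and 0.02 m and z of board3 in the frame of chamber_floor between -0.008 and 0.02 m and z of board4 in the frame of chamber_floor between -0.008 and 0.02 m), for 0.2 s.
3. the lid is back on the rim, centred, let go (horizontal distance between lid and chamber_mouth below 0.012 m and z of lid in the frame of chamber_mouth between -0.005 and 0.005 m and angle between lid's own z axis and vertical below 0.05 rad and contact force between the fingers and lid below 0.3 N and linear speed of lid below 0.05 m/s), for 0.2 s.
4. the valve is open against its stop (value of joint valve above 17.92 rad), for 0.1 s.
5. the valve is backed off a quarter turn (value of joint valve between 16.079 and 16.779 rad), for 0.2 s.
At the end, for the whole second after the job is handed in: Every board is in the chamber, heatsink up (tilt under 0.4 rad), on its floor (not on another board's heatsink); the lid lies flat on the rim, centred within 12 mm; the valve stands a quarter turn (within 0.35 rad) back from its stop, at rest (all of step 2 and all of step 5 and horizontal distance between lid and chamber_mouth below 0.012 m and z of lid in the frame of chamber_mouth between -0.005 and 0.005 m and angle between lid's own z axis and vertical below 0.05 rad and linear speed of lid below 0.05 m/s and velocity of joint valve between -0.1 and 0.1 rad/s); the robot touches nothing.
It fails at once if the valve is opened while the lid is off the chamber (value of joint valve above 3.2 rad and horizontal distance between lid and chamber_mouth above 0.04 m).
It fails at once if a board is dropped into the chamber ((horizontal distance between board1 and chamber_floor below 0.1 m and z of board1 in the frame of chamber_floor between 0.022 and 0.06 m and linear speed of board1 above 0.6 m/s) or (horizontal distance between board2 and chamber_floor below 0.1 m and z of board2 in the frame of chamber_floor between 0.022 and 0.06 m and linear speed of board2 above 0.6 m/s) or (horizontal distance between board3 and chamber_floor below 0.1 m and z of board3 in the frame of chamber_floor between 0.022 and 0.06 m and linear speed of board3 above 0.6 m/s) or (horizontal distance between board4 and chamber_floor below 0.1 m and z of board4 in the frame of chamber_floor between 0.022 and 0.06 m and linear speed of board4 above 0.6 m/s)).
It fails at once if a bystander is disturbed (distance of any of phone, screwdriver, brush, solvent, solder, flux, mug from where it was at the start of the episode above 0.03 m).
Of board1, board2, board3, board4 only 2 to 4 are there at a start; the rules pass over those that are not, and their reading is None.
At some moment in a run one of board1, board2, board3, board4 may be knocked a few centimetres aside while the robot is not near it.
It also fails if it takes over 210 s, if anything falls off the work surface, if the arm or the gripper's body presses on something with over 40 N, if the wrist force passes 120 N, or if a joint passes its speed limit or range.

## Working session

There is one attempt and no reset: what is moved stays moved. The work goes in short steps, Python scripts to look and compute and a shell command to move; the robot and the scene stay as the last step left them, time stands still between calls to the robot, and variables do not carry over. Pictures are saved under pics/ and viewed, at most 14 in all, crops included, and the job is handed in when it is done.

```bash
mkdir -p pics
python3 - <<'E'
from rig import r, eyes
import cv2,numpy as np
s=r.sense();print({k:np.round(v,3).tolist() for k,v in s.items()})
for n in("scene","top"):
    f=eyes.grab_frame(n);cv2.imwrite(f"pics/{n}0.png",f["img"])
    R=np.array(f["R"]);print(n,f["fx"],f["fy"],f["cx"],f["cy"],R.round(4).tolist(),np.round(f["t"],1).tolist(),(-R.T@np.array(f["t"])).round(1))
E
```

```text
{'clock': 0.0, 'qpos': [-1.222, 0.354, 1.634, -0.0, 1.155, -0.002], 'qvel': [-0.001, 0.002, 0.0, -0.0, -0.0, 0.0], 'joint_efforts': [-0.001, -60.523, -34.207, -0.0, 0.009, -0.0], 'eef_pos': [214.614, -586.524, 247.572], 'tcp_rot': [-3.14, 0.0, 0.351], 'contact_force': [0.732, 0.61, 0.668], 'wrist_torque': [-0.027, -0.042, -0.014], 'grasp_force': 0.0, 'opening': 1.002}
scene 443.6697023148859 443.6697023148859 316.6959800380747 239.02685388808948 [[-0.5215, 0.8533, 0.0004], [0.5748, 0.3516, -0.7389], [-0.6306, -0.3851, -0.6738]] [260.2, -180.7, 1859.9] [1412.4  557.7 1119.7]
top 553.6241635122718 553.6241635122718 316.6304608362753 227.0628161270037 [[0.0179, -0.9998, 0.0087], [-0.9926, -0.0188, -0.12], [0.1201, -0.0065, -0.9927]] [-5.2, 517.5, 1480.2] [ 335.9   14.2 1531.6]
```

View pics/scene0.png

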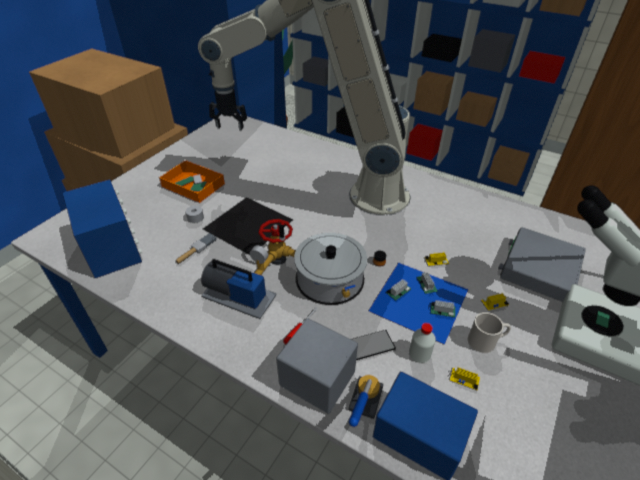

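View pics/top0.png

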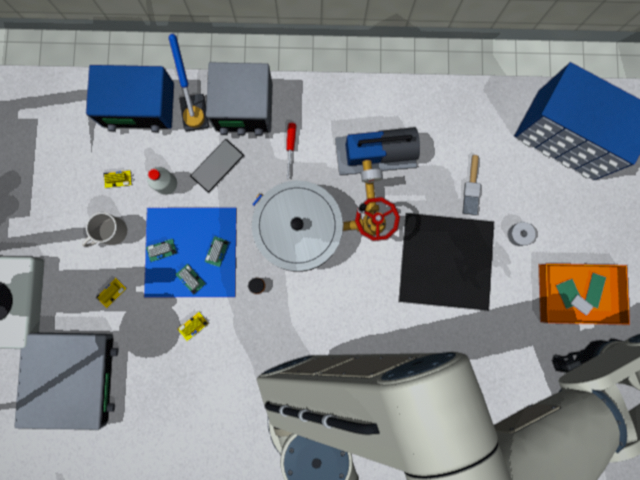

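The pictures show three green boards on the blue mat (top: 162,249; 216,250; 191,278). The lid knob is at (298,224), the red wheel at (378,218) and the black mat at (447,262). I'll zoom in for exact pixels.

Run:
```python
import cv2,numpy as np
a=cv2.imread("pics/top0.png");b=cv2.imread("pics/scene0.png")
A=cv2.resize(a[195:305,140:300],None,fx=5,fy=5,interpolation=cv2.INTER_CUBIC)[:,:800]
cv2.imwrite("pics/c1.png",A)
B=cv2.resize(b[205:325,245:405],None,fx=5,fy=5,interpolation=cv2.INTER_CUBIC);cv2.imwrite("pics/c2.png",B)
C=np.hstack([cv2.resize(a[180:260,340:420],None,fx=5,fy=5,interpolation=cv2.INTER_CUBIC),cv2.resize(b[260:340,380:460],None,fx=5,fy=5,interpolation=cv2.INTER_CUBIC)]);cv2.imwrite("pics/c3.png",C)
```

```text
(no output)
```

View pics/c1.png

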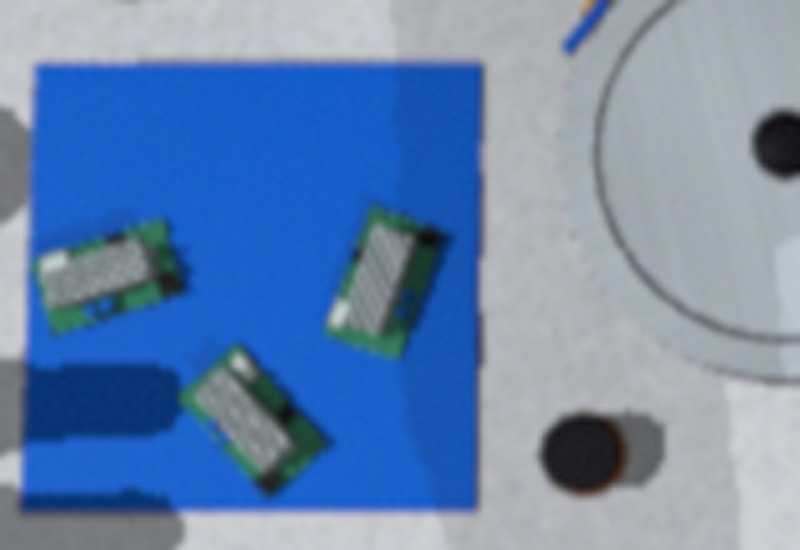

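View pics/c2.png

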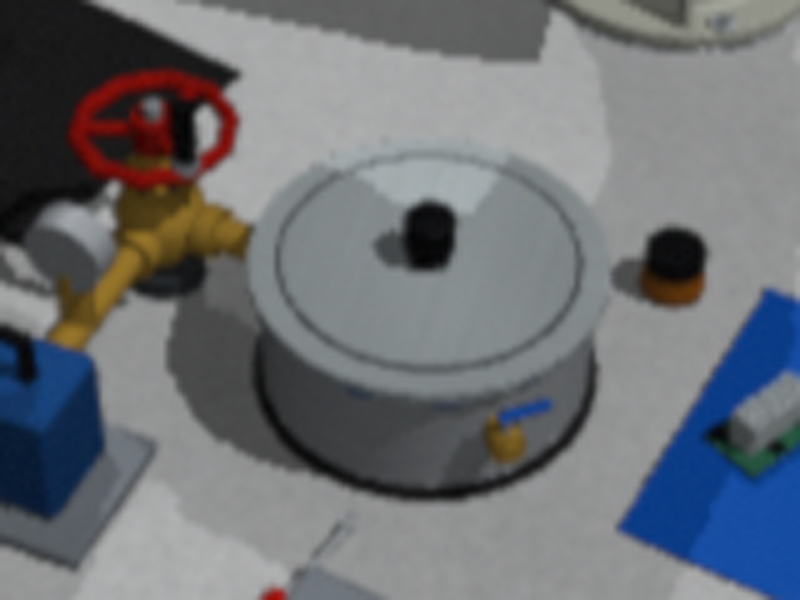

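View pics/c3.png

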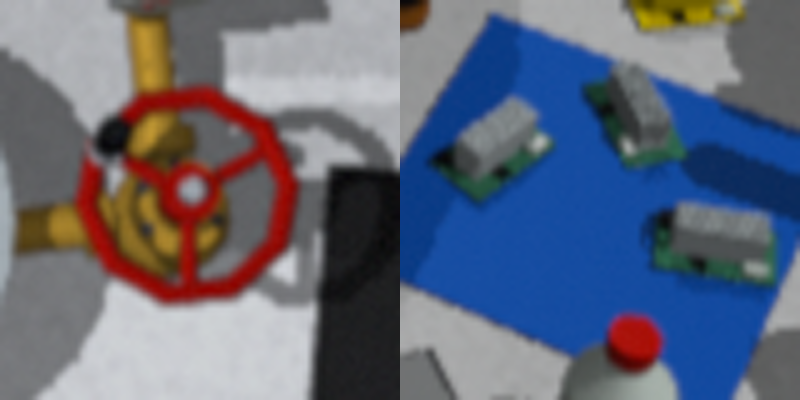

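```bash
cat > h.py <<'E'
import numpy as np,cv2
from rig import r,eyes
def ray(f,p):
    R=np.array(f["R"]);t=np.array(f["t"])
    d=R.T@np.array([(p[0]-f["cx"])/f["fx"],(p[1]-f["cy"])/f["fy"],1.]);return -R.T@t,d
def plane(f,p,z):
    o,d=ray(f,p);return o+d*(z-o[2])/d[2]
def tri(f1,p1,f2,p2):
    (o,d),(q,e)=ray(f1,p1),ray(f2,p2)
    s=np.linalg.lstsq(np.c_[d,-e],q-o,rcond=None)[0]
    a,b=o+d*s[0],q+e*s[1];return (a+b)/2,np.linalg.norm(a-b)
def proj(f,X):
    c=np.array(f["R"])@X+f["t"];return np.array([c[0]/c[2]*f["fx"]+f["cx"],c[1]/c[2]*f["fy"]+f["cy"]])
E
python3 - <<'E'
from h import *
T=eyes.grab_frame("top");S=eyes.grab_frame("scene")
np.set_printoptions(precision=1,suppress=True)
c=lambda x,y,ox,oy:(ox+x/5-.4,oy+y/5-.4)
t1=lambda x,y:c(x,y,140,195); t3=lambda x,y:c(x,y,340,180)
s2=lambda x,y:c(x,y,245,205); s3=lambda x,y:c(x-400,y,380,260)
for n,a,b in[("A",t1(97,273),s3(722,218)),("B",t1(375,278),s3(497,135)),("C",t1(243,424),s3(632,90)),("knob",t1(785,143),s2(430,215)),
 ("rim",t3(187.5,195.5),s2(154,129)),("crank",t3(113,135),s2(186,98))]:print(n,*tri(T,a,S,b))
for n,q in[("A",[(33,263),(165,220),(190,290),(50,335)]),("B",[(372,205),(450,235),(402,357),(325,333)]),("C",[(238,345),(330,440),(270,495),(182,398)])]:
    P=np.array([plane(T,t1(*k),8)[:2] for k in q],np.float32);(m,wh,an)=cv2.minAreaRect(P);print(n,m,wh,an)
for n,z,p in[("A",34,t1(97,273)),("B",34,t1(375,278)),("C",34,t1(243,424)),("knob",144,t1(785,143))]:print(n,plane(T,p,z))
print("knob@144 rim@141 scene",plane(S,s2(430,215),144))
print("rim",plane(T,t3(187.5,195.5),140),"crank",plane(T,t3(113,135),160))
img=T["img"].astype(int)
for n,mk,z in[("black",(img.max(2)<60),4),("blue",(img[...,0]>120)&(img[...,2]<60),4)]:
    k,l,st,ce=cv2.connectedComponentsWithStats(mk.astype(np.uint8))
    for i in range(1,k):
        if st[i,4]>3000:
            ct=cv2.findContours((l==i).astype(np.uint8),0,2)[0][0][:,0]
            P=np.array([plane(T,q,z)[:2] for q in ct],np.float32);print(n,cv2.minAreaRect(P),ce[i])
# lid disc contour: outer edge at z=105 or rim: fit circle from lid colour
g=cv2.cvtColor(T["img"],cv2.COLOR_BGR2GRAY);cc=cv2.HoughCircles(g[160:290,230:360],cv2.HOUGH_GRADIENT,1.0,20,param1=100,param2=20,minRadius=30,maxRadius=50)
for x,y,rr in cc[0][:4]:print(x+230,y+160,rr,plane(T,(x+230,y+160),105))
E
```

```text
A [447.5 431.4  37.4] 5.558000223325481
B [448.6 282.1  28.3] 3.6628516605522488
C [369.2 346.3  34.4] 1.6168255043510844
knob [511.8  57.6 144.1] 3.890662479789005
rim [ 528.2 -147.   136. ] 3.578043529909982
crank [ 548.6 -103.   197.8] 4.093196966316507
A (448.79949951171875, 429.8515625) (41.40518569946289, 79.8757095336914) 19.104764938354492
B (448.4858703613281, 276.65948486328125) (46.39504623413086, 74.75196838378906) 72.12738800048828
C (372.5971984863281, 346.2089538574219) (73.1932144165039, 43.736419677734375) 44.21186065673828
A [448.8 429.6  34. ]
B [448.8 279.4  34. ]
C [368.9 347.1  34. ]
knob [512.7  55.9 144. ]
knob@144 rim@141 scene [510.9  59.3 144. ]
rim [ 528.6 -148.1  140. ] crank [ 555.8 -108.2  160. ]
black ((433.8412170410156, -355.5740051269531), (247.07334899902344, 243.99154663085938), 85.13475799560547) [446.4 261.3]
blue ((867.3585205078125, -805.8724365234375), (293.7498474121094, 177.9781951904297), 61.301204681396484) [597.1 111.8]
blue ((905.0552978515625, 561.2340087890625), (142.40679931640625, 209.4741668701172), 1.1903661489486694) [124.2  90. ]
blue ((445.97802734375, 351.1172180175781), (243.42239379882812, 247.0219268798828), 1.101988434791565) [192.4 248.6]
298.5 224.5 37.8 [514.4  52.  105. ]
```

Heights agree with the text: knob top 144, heatsinks about 34, wheel 136, and 205 mm from hub to knob. I'll turn the tool to yaw 90° (tool x = world y, tool y = world x) and move above the knob.

```bash
cat > go.py <<'E'
import sys
from h import *
from scipy.spatial.transform import Rotation as Ro
def st(): 
    s=r.sense();R=Ro.from_euler('xyz',s["tcp_rot"]);return s,R
if __name__=="__main__":
    s,R=st();print("t",round(s["clock"],2),"pos",np.round(s["eef_pos"],1),"rpy",np.degrees(s["tcp_rot"]).round(1),"F",np.round(s["contact_force"],1),"open",round(s["opening"],3),"grip",round(s["grasp_force"],1))
    a=[float(v) for v in sys.argv[1:]]
    if a:
        d=np.array(a[:3])-s["eef_pos"]; print("tool delta m",(R.inv().apply(d)/1000).round(4))
    if len(a)>3: 
        e=(a[3]-np.degrees(s["tcp_rot"][2])+180)%360-180;print("rz",round(-e,1),"after-turn delta",(Ro.from_euler('xyz',[180,0,a[3]],degrees=True).inv().apply(d)/1000).round(4))
E
python3 -m inch '[[0,0,0,0,0,-8.5,-1],[0,0,0,0,0,-8.5,-1],[0,0,0,0,0,-8.5,-1],[0,0,0,0,0,-8.5,-1],[0,0,0,0,0,-8.5,-1],[0,0,0,0,0,-8.5,-1],[0,0,0,0,0,-8.5,-1],[0,0,0,0,0,-8.5,-1]]' >/dev/null
python3 -m inch '[[0,0,0,0,0,-1.9,-1],[0.02,0.01,0,0,0,0,-1],[0.04,0.0186,0,0,0,0,-1],[0.04,0.0186,0,0,0,0,-1],[0.04,0.0186,0,0,0,0,-1],[0.04,0.0186,0,0,0,0,-1],[0.04,0.0186,0,0,0,0,-1],[0.04,0.0186,0,0,0,0,-1]]'
python3 -m inch '[[0.04,0.0186,0,0,0,0,-1],[0.04,0.0186,0,0,0,0,-1],[0.04,0.0186,0,0,0,0,-1],[0.04,0.0186,0,0,0,0,-1],[0.04,0.0186,0,0,0,0,-1],[0.04,0.0186,0,0,0,0,-1],[0.03,0.012,0,0,0,0,-1],[0,0,0,0,0,0,-1]]' >/dev/null
python3 go.py 512 57.5 200 90
```

```text
clock: 1.8
eef_pos: [336.7, -325.3, 248.3]
tcp_rot: [3.141, 0.0, 1.57]
contact_force: [1.2, -0.1, 0.4]
opening: 1.0
grasp_force: 0.0
t 2.6 pos [461.2 -53.9 248.3] rpy [180.   -0.   90.2] F [-0.2 -0.6 -0.3] open 0.998 grip 0.0
tool delta m [0.1112 0.0512 0.0485]
rz 0.2 after-turn delta [0.1114 0.0508 0.0483]
```

```bash
python3 -m inch '[[0.037,0.017,0,0,0,0,-1],[0.037,0.017,0.01,0,0,0,-1],[0.037,0.017,0.03,0,0,0,-1],[0,0,0.02,0,0,0,-1],[0,0,0.02,0,0,0,-1],[0,0,0.02,0,0,0,-1],[0,0,0.01,0,0,0,-1],[0,0,0,0,0,0,-1]]' >/dev/null
python3 go.py 512 57.5 132 90
python3 -m inch '[[0,0,0.005,0,0,0,0],[0,0,0,0,0,0,0.5],[0,0,0,0,0,0,1],[0,0,0,0,0,0,1],[0,0,0,0,0,0,1],[0,0,0,0,0,0,1],[0,0,0,0,0,0,1]]' 40
python3 go.py 512 57.5 132 90
```

```text
t 3.4 pos [509.8  53.  137.5] rpy [-179.8    0.    90. ] F [-0.1 -0.5  0.3] open 1.002 grip 0.0
tool delta m [0.0045 0.0022 0.0055]
rz -0.0 after-turn delta [0.0045 0.0022 0.0055]
clock: 4.1
eef_pos: [511.7, 53.6, 134.6]
tcp_rot: [3.139, -0.0, 1.571]
contact_force: [-1.5, -1.0, 5.6]
opening: 0.384
grasp_force: 39.7
t 4.1 pos [511.7  53.6 134.6] rpy [179.9  -0.   90. ] F [-1.5 -1.   5.6] open 0.384 grip 39.7
tool delta m [0.0039 0.0003 0.0026]
rz 0.0 after-turn delta [0.0039 0.0003 0.0026]
```

```bash
python3 -m inch '[[0,0,-0.005,0,0,0,1],[0,0,-0.015,0,0,0,1],[0,0,-0.028,0,0,0,1],[0,0,-0.028,0,0,0,1],[0,0,-0.028,0,0,0,1],[0,0,-0.028,0,0,0,1],[0,0,-0.025,0,0,0,1],[0,0,-0.008,0,0,0,1]]' 60
python3 -m inch '[[-0.01,-0.001,0,0,0,0,1],[-0.025,-0.004,0,0,0,0,1],[-0.04,-0.008,0,0,0,0,1],[-0.04,-0.008,0,0,0,0,1],[-0.04,-0.008,0,0,0,0,1],[-0.04,-0.008,0,0,0,0,1],[-0.04,-0.008,0,0,0,0,1],[-0.04,-0.008,0,0,0,0,1]]' >/dev/null
python3 -m inch '[[-0.04,-0.008,0,0,0,0,1],[-0.04,-0.008,0,0,0,0,1],[-0.03,-0.008,0,0,0,0,1],[-0.018,-0.005,0,0,0,0,1],[-0.008,-0.002,0,0,0,0,1],[0,0,0,0,0,0,1],[0,0,0,0,0,0,1]]' >/dev/null
python3 go.py 433.8 -359.5 42.6 90
python3 - <<'E'
from h import *
T=eyes.grab_frame("top");S=eyes.grab_frame("scene")
cv2.imwrite("pics/m1.png",np.vstack([T["img"][140:340,120:520],S["img"][150:350,140:540]]))
E
```

```text
clock: 4.9
eef_pos: [511.4, 53.7, 301.0]
tcp_rot: [3.139, -0.0, 1.571]
contact_force: [0.4, 0.2, -4.8]
opening: 0.38
grasp_force: 60.6
t 6.4 pos [ 426.5 -356.5  297.7] rpy [-1.799e+02 -1.000e-01  9.000e+01] F [-0.2  1.1 -4.6] open 0.378 grip 60.4
tool delta m [-0.0034  0.0076  0.2551]
rz -0.0 after-turn delta [-0.003   0.0073  0.2551]
```

View pics/m1.png

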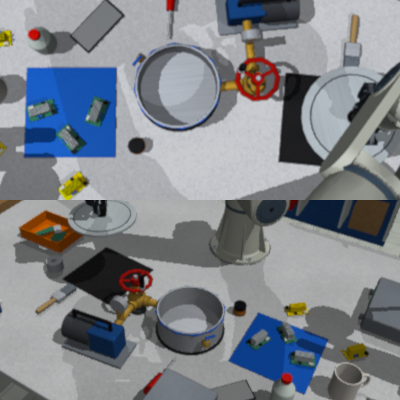

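The lid hangs level over the black mat and the chamber is open, with its rim centre near (297,228) in the top view. I'll lower it now.

```bash
python3 -m inch '[[0,0.004,0.01,0,0,0,1],[-0.003,0.0035,0.035,0,0,0,1],[0,0,0.045,0,0,0,1],[0,0,0.045,0,0,0,1],[0,0,0.045,0,0,0,1],[0,0,0.035,0,0,0,1],[0,0,0.02,0,0,0,1],[0,0,0.008,0,0,0,1]]' >/dev/null
python3 -m inch '[[0,0,0.004,0,0,0,1],[0,0,0.003,0,0,0,1],[0,0,0,0,0,0,1]]' >/dev/null
python3 go.py 433.8 -359.5 42.6 90
```

```text
t 7.6 pos [ 434.9 -360.7   49.4] rpy [1.799e+02 1.000e-01 9.000e+01] F [-0.2 -0.2 -4.2] open 0.377 grip 60.3
tool delta m [ 0.0012 -0.0011  0.0068]
rz 0.0 after-turn delta [ 0.0012 -0.0011  0.0068]
```

```bash
python3 -m inch '[[0,0,0.003,0,0,0,1],[0,0,0.002,0,0,0,1],[0,0,0.001,0,0,0,1],[0,0,0.001,0,0,0,1],[0,0,0,0,0,0,1]]'
```

```text
clock: 8.1
eef_pos: [434.4, -360.5, 42.8]
tcp_rot: [3.141, 0.0, 1.571]
contact_force: [-4.9, 2.5, 9.4]
opening: 0.378
grasp_force: 62.1
```

```bash
python3 -m inch '[[0,0,0,0,0,0,0],[0,0,0,0,0,0,-1],[0,0,0,0,0,0,-1],[0,0,0,0,0,0,-1],[0,0,0,0,0,0,-1],[0,0,-0.01,0,0,0,-1],[0,0,-0.04,0,0,0,-1],[0,0,-0.05,0,0,0,-1]]'
python3 -m inch '[[0.01,0,-0.05,0,0,0,-1],[0.03,0,-0.05,0,0,0,-1],[0.04,0,-0.01,0,0,0,-1],[0,0,0,0,0,0,-1]]' >/dev/null
python3 - <<'E'
from h import *
T=eyes.grab_frame("top");S=eyes.grab_frame("scene");np.set_printoptions(precision=1,suppress=True)
cv2.imwrite("pics/T2.png",T["img"]);cv2.imwrite("pics/S2.png",S["img"])
a=cv2.resize(T["img"][175:285,240:355],None,fx=4,fy=4,interpolation=cv2.INTER_CUBIC)
b=cv2.resize(S["img"][220:310,280:380],None,fx=4,fy=4,interpolation=cv2.INTER_CUBIC)
v=np.zeros((max(a.shape[0],b.shape[0]),a.shape[1]+b.shape[1],3),np.uint8);v[:a.shape[0],:a.shape[1]]=a;v[:b.shape[0],a.shape[1]:]=b[:,:]
print(v.shape);cv2.imwrite("pics/m2.png",v[:,:860] if v.shape[1]<=800 else cv2.resize(v,(800,int(v.shape[0]*800/v.shape[1]))))
E
python3 go.py
```

```text
clock: 8.9
eef_pos: [433.1, -359.4, 141.5]
tcp_rot: [-3.138, -0.003, 1.571]
contact_force: [1.2, -0.8, -0.1]
opening: 1.0
grasp_force: 0.0
(440, 860, 3)
t 9.4 pos [ 434.5 -284.4  244.6] rpy [1.799e+02 1.000e-01 9.010e+01] F [-0.2 -0.2  0. ] open 0.999 grip 0.0
```

View pics/m2.png

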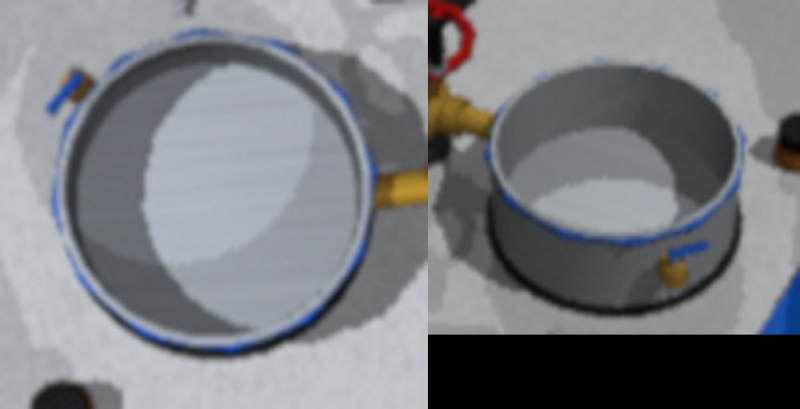

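```bash
cat > ring.py <<'E'
from h import *
T=eyes.grab_frame("top");S=eyes.grab_frame("scene");np.set_printoptions(precision=1,suppress=True)
th=np.linspace(0,2*np.pi,180,endpoint=False)
def samp(f,g,x,y,rad,z=96):
    P=np.c_[x+rad*np.cos(th),y+rad*np.sin(th),0*th+z]
    C=P@np.array(f["R"]).T+f["t"];u=(C[:,0]/C[:,2]*f["fx"]+f["cx"]).astype(np.float32);v=(C[:,1]/C[:,2]*f["fy"]+f["cy"]).astype(np.float32)
    return cv2.remap(g,u[:,None],v[:,None],cv2.INTER_LINEAR)[:,0]
for n,f in(("top",T),("scene",S)):
    g=cv2.cvtColor(f["img"],cv2.COLOR_BGR2GRAY).astype(np.float32)
    best=[]
    for x in np.arange(500,526,1.):
        for y in np.arange(44,72,1.):
            best.append((np.mean(samp(f,g,x,y,108))-np.mean(np.clip(samp(f,g,x,y,102),0,999)),x,y))
    best.sort(reverse=True);b=np.array(best[:8]);print(n,b[0],b[:,1:].mean(0))
E
python3 ring.py
```

```text
top [ 52.5 514.   56. ] [513.9  56.1]
scene [ 27.4 510.   58. ] [509.5  58. ]
```

```bash
python3 -m inch '[[0.02,0,0,0,0,0,-1],[0.045,0,0,0,0,0,-1],[0.048,0,0,0,0,0,-1],[0.048,0,0,0,0,0,-1],[0.048,0,0,0,0,0,-1],[0.048,0,0,0,0,0,-1],[0.048,0,0,0,0,0,-1],[0.048,0,0,0,0,0,-1]]' >/dev/null
python3 -m inch '[[0.048,0,0,0,0,0,-1],[0.048,0,0,0,0,0,-1],[0.048,0,0,0,0,0,-1],[0.048,0,0,0,0,0,-1],[0.03,0,0,0,0,0,-1],[0,0,0,0,0,-8.5,-1],[0,0,0,0,0,-8.5,-1],[0,0,0,0,0,-2,-1]]' >/dev/null
cat > boards.py <<'E'
from h import *
T=eyes.grab_frame("top");np.set_printoptions(precision=1,suppress=True)
im=T["img"].astype(int);cv2.imwrite("pics/last.png",T["img"])
g=((im[...,1]>im[...,0]+15)&(im[...,1]>im[...,2]+15)).astype(np.uint8)
k,l,s,c=cv2.connectedComponentsWithStats(cv2.morphologyEx(g,cv2.MORPH_CLOSE,np.ones((9,9))))
for i in range(1,k):
    if s[i,4]>60:
        y,x=np.where((l==i)&(g>0));P=np.array([plane(T,q,8)[:2] for q in zip(x,y)],np.float32)
        (m,wh,an)=cv2.minAreaRect(P);an=an if wh[0]>wh[1] else an+90
        print("px",c[i],"world",np.array(m),"size",np.array(wh),"long",round(an,1))
E
python3 boards.py; python3 go.py 448 430.5 120 109
```

```text
px [118.2 120.4] world [813.2 571.7] size [85.6 13.4] long 87.9
px [231.5 123.2] world [811.1 252. ] size [14.6 68.1] long 91.2
px [595.1 289.5] world [ 360.5 -763. ] size [35.8 85.5] long 163.0
px [567.5 292. ] world [ 350.5 -691.3] size [66. 47.] long 22.6
px [105.2 392.4] world [ 65.5 559.9] size [ 7.6 96. ] long 179.7
t 11.15 pos [434.8 289.7 242.4] rpy [-179.9    0.   109.2] F [ 0.4  0.8 -0.3] open 1.001 grip 0.0
tool delta m [0.1287 0.0591 0.1222]
rz 0.2 after-turn delta [0.1288 0.0584 0.1224]
```

Run:
```python
from h import *
S=eyes.grab_frame("scene")["img"]
o=cv2.imread("pics/S2.png");cv2.imwrite("pics/m3.png",np.hstack([cv2.resize(q[200:350,360:480],None,fx=3,fy=3) for q in(o,S)]))
```

```text
(no output)
```

View pics/m3.png

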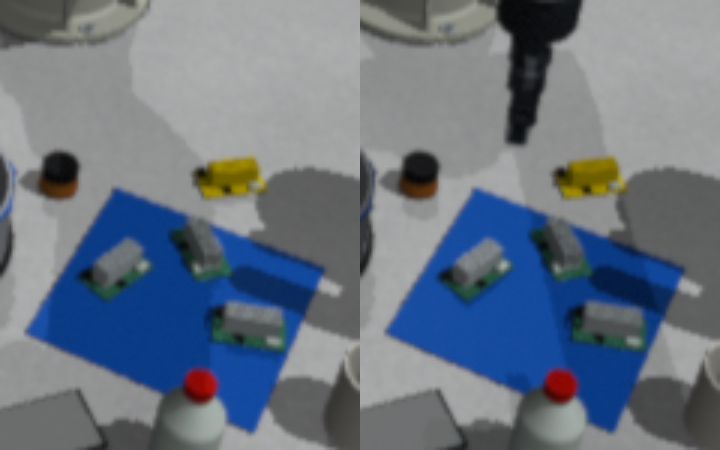

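The boards haven't moved since the last view. Next I'll grasp board A.

```bash
python3 -m inch '[[0.032,0.015,0,0,0,0,-1],[0.032,0.015,0.02,0,0,0,-1],[0.032,0.015,0.03,0,0,0,-1],[0.032,0.014,0.035,0,0,0,-1],[0,0,0.035,0,0,0,-1],[0,0,0.03,0,0,0,-1],[0,0,0.02,0,0,0,-1],[0,0,0,0,0,0,-1]]' >/dev/null
python3 go.py 448 430.5 35 109
```

```text
t 12.0 pos [447.2 428.4  69.8] rpy [-179.7    0.2  108.9] F [-0.3  0.2  0.5] open 1.001 grip 0.0
tool delta m [0.0018 0.0017 0.0348]
rz -0.1 after-turn delta [0.0017 0.0015 0.0348]
```

```bash
python3 -m inch '[[0.0015,0.001,0.015,0,0,0,-1],[0,0,0.015,0,0,0,-1],[0,0,0.008,0,0,0,-1],[0,0,0,0,0,0,0],[0,0,0,0,0,0,0.5],[0,0,0,0,0,0,1],[0,0,0,0,0,0,1],[0,0,0,0,0,0,1]]' 40
python3 -m inch '[[0,0,0,0,0,0,1],[0,0,0,0,0,0,1]]'
```

```text
clock: 12.8
eef_pos: [449.3, 432.5, 36.3]
tcp_rot: [3.14, -0.001, 1.902]
contact_force: [-0.2, 0.6, -1.2]
opening: 0.228
grasp_force: 39.9
clock: 13.0
eef_pos: [449.3, 432.5, 36.3]
tcp_rot: [3.14, -0.001, 1.902]
contact_force: [0.1, 0.0, 5.8]
opening: 0.218
grasp_force: 40.9
```

```bash
python3 -m inch '[[0,0,0,0,0,0,0.2],[0,0,0,0,0,0,0.2],[0,0,0,0,0,0,0.2]]'
python3 -m inch '[[0,0,0.005,0,0,0,0.2],[0,0,0,0,0,0,0.2]]'
python3 -m inch '[[0,0,0,0,0,0,1],[0,0,0,0,0,0,1],[0,0,0,0,0,0,1],[0,0,0,0,0,0,1]]' 50
```

```text
clock: 13.3
eef_pos: [448.8, 432.0, 35.4]
tcp_rot: [-3.141, 0.0, 1.902]
contact_force: [0.1, 0.7, -0.4]
opening: 0.398
grasp_force: 0.0
clock: 13.5
eef_pos: [448.5, 431.8, 29.7]
tcp_rot: [-3.141, 0.0, 1.902]
contact_force: [0.3, -0.1, 0.7]
opening: 0.4
grasp_force: 0.0
clock: 13.9
eef_pos: [448.8, 432.0, 30.4]
tcp_rot: [-3.141, 0.0, 1.902]
contact_force: [-0.3, 0.5, -1.0]
opening: 0.219
grasp_force: 49.3
```

```bash
python3 -m inch '[[0,0,-0.01,0,0,0,1],[0,0,-0.03,0,0,0,1],[0,0,-0.04,0,0,0,1],[0,0,-0.04,0,0,0,1],[0,0,-0.04,0,0,0,1],[0,0,-0.015,0,0,6,1],[0,0,0,0,0,7,1],[0,0,0,0,0,6,1]]'
python3 -m inch '[[-0.015,0.005,0,0,0,0,1],[-0.035,0.011,0,0,0,0,1],[-0.04,0.013,0,0,0,0,1],[-0.04,0.013,0,0,0,0,1],[-0.04,0.013,0,0,0,0,1],[-0.04,0.013,0,0,0,0,1],[-0.04,0.013,0,0,0,0,1],[-0.04,0.013,0,0,0,0,1]]' >/dev/null
python3 -m inch '[[-0.035,0.011,0,0,0,0,1],[-0.025,0.008,0,0,0,0,1],[-0.015,0.003,0,0,0,0,1],[0,0,0,0,0,0,1]]' >/dev/null
python3 go.py 566.7 57 130 90
```

```text
clock: 14.7
eef_pos: [449.1, 432.4, 207.4]
tcp_rot: [3.14, -0.002, 1.566]
contact_force: [0.7, 0.5, -1.2]
opening: 0.221
grasp_force: 49.3
t 15.9 pos [564.8  65.2 205.6] rpy [-180.    0.   90.] F [ 0.6  0.5 -0.9] open 0.226 grip 49.3
tool delta m [-0.0081  0.0019  0.0756]
rz -0.0 after-turn delta [-0.0082  0.0019  0.0756]
```

```bash
python3 -m inch '[[-0.006,0.002,0.015,0,0,0,1],[-0.002,0,0.03,0,0,0,1],[0,0,0.03,0,0,0,1],[0,0,0.03,0,0,0,1],[0,0,0.025,0,0,0,1],[0,0,0.015,0,0,0,1],[0,0,0.005,0,0,0,1],[0,0,0,0,0,0,1]]'
```

```text
clock: 16.7
eef_pos: [566.6, 59.5, 55.0]
tcp_rot: [-3.141, 0.0, 1.572]
contact_force: [1.0, 0.6, -1.2]
opening: 0.221
grasp_force: 49.3
```

```bash
python3 -m inch '[[-0.001,0,0.004,0,0,0,1],[0,0,0.003,0,0,0,1],[0,0,0.002,0,0,0,1],[0,0,0.001,0,0,0,1],[0,0,0,0,0,0,1]]'
```

```text
clock: 17.2
eef_pos: [565.0, 57.8, 46.2]
tcp_rot: [-3.139, 0.0, 1.571]
contact_force: [-9.6, -1.5, 6.8]
opening: 0.223
grasp_force: 51.9
```

```bash
python3 -m inch '[[0,0,-0.004,0,0,0,1],[0,-0.004,0,0,0,0,1],[0,-0.004,0,0,0,0,1],[0,0,0,0,0,0,1]]'
python3 -m inch '[[0,0,0.003,0,0,0,1],[0,0,0.002,0,0,0,1],[0,0,0,0,0,0,1]]'
python3 - <<'E'
from h import *
S=eyes.grab_frame("scene")["img"];T=eyes.grab_frame("top")["img"]
cv2.imwrite("pics/m4.png",np.hstack([cv2.resize(q,(400,400),interpolation=cv2.INTER_CUBIC) for q in(S[170:310,270:410],T[160:290,230:360])]))
E
```

```text
clock: 17.6
eef_pos: [558.3, 58.1, 49.6]
tcp_rot: [-3.141, 0.0, 1.571]
contact_force: [0.0, -0.7, -1.1]
opening: 0.22
grasp_force: 51.8
clock: 17.9
eef_pos: [558.7, 58.1, 44.0]
tcp_rot: [-3.141, 0.0, 1.571]
contact_force: [0.3, 0.3, -1.5]
opening: 0.224
grasp_force: 51.8
```

View pics/m4.png

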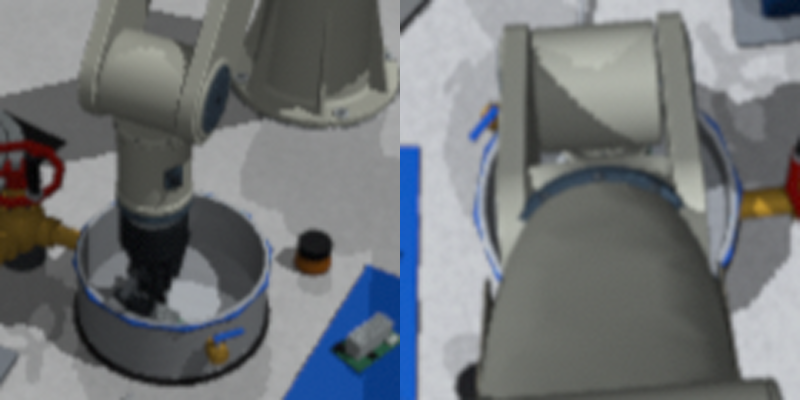

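The gripper is inside the chamber and the earlier contact was the rim. Now it's clear, so I'll set the board down.

```bash
python3 -m inch '[[0,0,0.001,0,0,0,1],[0,0,0.001,0,0,0,1],[0,0,0,0,0,0,1]]'
```

```text
clock: 18.3
eef_pos: [558.8, 58.1, 42.4]
tcp_rot: [-3.141, 0.0, 1.571]
contact_force: [-0.2, -1.4, -0.8]
opening: 0.219
grasp_force: 51.8
```

```bash
python3 -m inch '[[0,0,0.001,0,0,0,1],[0,0,0.001,0,0,0,1],[0,0,0,0,0,0,1]]'
python3 -m inch '[[0,0,0.001,0,0,0,1],[0,0,0,0,0,0,1]]'
```

```text
clock: 18.6
eef_pos: [558.8, 58.1, 40.4]
tcp_rot: [-3.141, 0.0, 1.571]
contact_force: [-0.8, 0.0, -1.6]
opening: 0.22
grasp_force: 51.8
clock: 18.8
eef_pos: [558.8, 58.1, 39.4]
tcp_rot: [-3.141, 0.0, 1.571]
contact_force: [-0.1, -0.1, -0.9]
opening: 0.223
grasp_force: 51.8
```

```bash
python3 -m inch '[[0,0,0.001,0,0,0,1],[0,0,0.001,0,0,0,1],[0,0,0,0,0,0,1]]'
python3 -m inch '[[0,0,0.001,0,0,0,1],[0,0,0.001,0,0,0,1],[0,0,0,0,0,0,1]]'
```

```text
clock: 19.1
eef_pos: [559.0, 58.2, 38.3]
tcp_rot: [3.141, -0.0, 1.571]
contact_force: [-3.9, -0.6, 10.3]
opening: 0.222
grasp_force: 53.4
clock: 19.4
eef_pos: [559.0, 58.2, 38.2]
tcp_rot: [3.141, -0.0, 1.571]
contact_force: [-11.4, -0.5, 35.4]
opening: 0.218
grasp_force: 56.9
```

```bash
python3 -m inch '[[0,0,-0.002,0,0,0,1],[0,0,0,0,0,0,1]]'
python3 -m inch '[[0,0,0,0,0,0,0.4],[0,0,0,0,0,0,0.2],[0,0,0,0,0,0,0.2],[0,0,-0.005,0,0,0,0.2],[0,0,-0.025,0,0,0,0.2],[0,0,-0.045,0,0,0,0.2],[0,0,-0.045,0,0,0,-1],[0,0,-0.045,0,0,0,-1]]'
python3 -m inch '[[-0.01,-0.02,-0.01,0,0,0,-1],[-0.03,-0.03,0,0,0,0,-1],[-0.045,-0.02,0,0,0,0,-1],[-0.045,0,0,0,0,0,-1],[-0.045,0,0,0,0,0,-1],[-0.03,0,0,0,0,0,-1],[0,0,0,0,0,0,-1]]'
python3 boards.py
python3 - <<'E'
from h import *
S=eyes.grab_frame("scene")["img"];T=eyes.grab_frame("top")["img"]
cv2.imwrite("pics/m5.png",np.hstack([cv2.resize(q,(400,400),interpolation=cv2.INTER_CUBIC) for q in(S[220:340,300:420],T[180:280,240:340])]))
E
```

```text
clock: 19.6
eef_pos: [559.4, 58.2, 38.3]
tcp_rot: [3.14, -0.0, 1.571]
contact_force: [-3.4, -1.0, 14.0]
opening: 0.226
grasp_force: 54.0
clock: 20.4
eef_pos: [559.0, 58.1, 204.3]
tcp_rot: [3.141, -0.0, 1.571]
contact_force: [1.0, -0.3, 1.1]
opening: 0.729
grasp_force: 0.0
clock: 21.1
eef_pos: [489.3, -150.2, 212.9]
tcp_rot: [3.14, 0.001, 1.568]
contact_force: [0.5, -0.2, -0.8]
opening: 0.999
grasp_force: 0.0
px [118.4 120.5] world [813.3 571.5] size [85.9 13.5] long 87.7
px [231.4 123.3] world [811.1 252. ] size [14.6 68.1] long 91.2
px [296.5 212.3] world [561.5  58.2] size [39.3 69.6] long 91.1
px [595.1 289.6] world [ 360.1 -762.9] size [35.9 86.4] long 163.0
px [567.5 292.1] world [ 350.5 -691.3] size [66. 47.] long 22.6
px [105.3 392. ] world [ 66.7 559.6] size [ 7.8 98.5] long 179.5
```

View pics/m5.png

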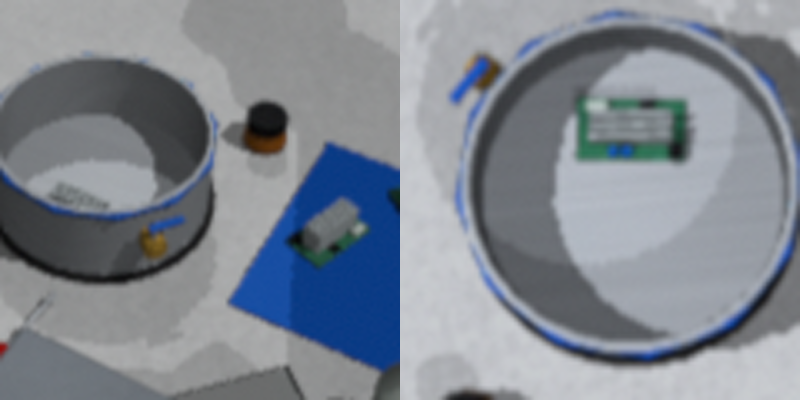

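Board A lies flat in the chamber, at about (635,130) in the right crop. boards.py found none of the boards still on the mat, so I'll check why.

Run:
```python
import cv2,numpy as np
a=cv2.imread("pics/last.png");o=cv2.imread("pics/top0.png")
for p in[(199,258),(214,268),(224,246),(186,292),(178,270)]:print(p,a[p[1],p[0]],o[p[1],p[0]])
cv2.imwrite("pics/m6.png",a[170:320,130:320])
```

```text
(199, 258) [176  85  22] [202  97  25]
(214, 268) [176  82  22] [203  96  26]
(224, 246) [43 57 23] [44 59 24]
(186, 292) [178  86  28] [204  98  28]
(178, 270) [164  88  30] [182  97  32]
```

View pics/m6.png

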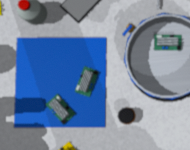

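```bash
sed -i 's/im\[...,0\]+15/im[...,0]+3/;s/s\[i,4\]>60/s[i,4]>60 and 140<c[i,0]<345 and 180<c[i,1]<300/' boards.py; python3 boards.py; python3 go.py 448.5 280 120 162
```

```text
px [297.2 211.9] world [562.9  58.2] size [42.2 75.2] long 91.1
px [219.5 243.7] world [468.6 271.2] size [44.3 25.9] long 53.5
px [213.  258.8] world [434.  282.9] size [40.1 41.3] long 161.7
px [191.  278.8] world [372.  348.1] size [72.4 40. ] long 46.8
t 21.3 pos [ 488.9 -146.2  212.5] rpy [-180.   -0.   90.] F [ 0.2 -0.5  0.2] open 1.001 grip 0.0
tool delta m [ 0.4261 -0.0403  0.0926]
rz -72.0 after-turn delta [0.1701 0.3928 0.0925]
```

```bash
python3 -m inch '[[0.026,-0.004,0,0,0,0,-1],[0.05,-0.005,0,0,0,0,-1],[0.05,-0.005,0,0,0,0,-1],[0.05,-0.005,0,0,0,0,-1],[0.05,-0.005,0,0,0,0,-1],[0.05,-0.005,0,0,0,0,-1],[0.05,-0.005,0,0,0,0,-1],[0.05,-0.005,0,0,0,0,-1]]' >/dev/null
python3 -m inch '[[0.05,-0.001,0,0,0,0,-1],[0,0,0.01,0,0,-8.5,-1],[0,0,0.02,0,0,-8.5,-1],[0,0,0.02,0,0,-8.5,-1],[0,0,0.02,0,0,-8.5,-1],[0,0,0.02,0,0,-8.5,-1],[0,0,0.02,0,0,-8.5,-1],[0,0,0.02,0,0,-8.5,-1]]' >/dev/null
python3 -m inch '[[0,0,0,0,0,-8.5,-1],[0,0,0,0,0,-4,-1],[0,0,0,0,0,0,-1]]' >/dev/null
python3 go.py 448.8 279.5 30 162
```

```text
t 23.2 pos [448.2 278.3  82.4] rpy [-180.    -0.   162.1] F [-0.3 -0.2  1.3] open 1.003 grip 0.0
tool delta m [-0.0002  0.0013  0.0524]
rz 0.1 after-turn delta [-0.0002  0.0013  0.0524]
```

```bash
python3 -m inch '[[0,0.001,0.015,0,0,0,-0.2],[0,0,0.015,0,0,0,-0.1],[0,0,0.012,0,0,0,-0.1],[0,0,0.008,0,0,0,-0.1],[0,0,0.003,0,0,0,-0.1],[0,0,0,0,0,0,-0.1],[0,0,0,0,0,0,-0.1]]' >/dev/null
python3 go.py 448.8 279.5 30 162
python3 -m inch '[[0,0,0,0,0,0,0.5],[0,0,0,0,0,0,1],[0,0,0,0,0,0,1],[0,0,0,0,0,0,1],[0,0,0,0,0,0,1],[0,0,0,0,0,0,1]]' 70
```

```text
t 23.9 pos [449.6 278.5  29.9] rpy [180.   0. 162.] F [-0.4  0.1 -1. ] open 0.55 grip 0.0
tool delta m [ 0.001   0.0007 -0.0001]
rz -0.0 after-turn delta [ 0.001   0.0007 -0.0001]
clock: 24.5
eef_pos: [449.8, 278.6, 30.2]
tcp_rot: [3.141, 0.001, 2.827]
contact_force: [-0.9, -1.1, 6.0]
opening: 0.218
grasp_force: 69.2
```

```bash
python3 -m inch '[[0,0,-0.01,0,0,0,1],[0,0,-0.03,0,0,5,1],[0,0,-0.04,0,0,8.5,1],[0,0,-0.04,0,0,8.5,1],[0,0,-0.04,0,0,8.5,1],[0,0,0,0,0,8.5,1],[0,0,0,0,0,8.5,1],[0,0,0,0,0,8.5,1]]' >/dev/null
python3 -m inch '[[0,0,0,0,0,8.5,1],[0,0,0,0,0,7.5,1],[-0.015,0.004,0,0,0,0,1],[-0.035,0.01,0,0,0,0,1],[-0.04,0.011,0,0,0,0,1],[-0.04,0.011,0,0,0,0,1],[-0.04,0.011,0,0,0,0,1],[-0.03,0.009,0,0,0,0,1]]' >/dev/null
python3 -m inch '[[-0.015,0.004,0,0,0,0,1],[-0.006,0.001,0,0,0,0,1],[0,0,0,0,0,0,1]]' >/dev/null
python3 go.py 511 57 60 90
```

```text
t 26.4 pos [510.1  56.4 189.7] rpy [-180.    0.   90.] F [-0.3  0.4 -0.6] open 0.218 grip 68.6
tool delta m [0.0006 0.0009 0.1297]
rz 0.0 after-turn delta [0.0006 0.0009 0.1297]
```

```bash
python3 -m inch '[[0,0.001,0.015,0,0,0,1],[0,0,0.03,0,0,0,1],[0,0,0.035,0,0,0,1],[0,0,0.03,0,0,0,1],[0,0,0.02,0,0,0,1],[0,0,0.007,0,0,0,1],[0,0,0,0,0,0,1]]'
python3 -m inch '[[0,0,0.002,0,0,0,1],[0,0,0.002,0,0,0,1],[0,0,0,0,0,0,1]]'
```

```text
clock: 27.1
eef_pos: [510.7, 58.0, 52.0]
tcp_rot: [-3.14, 0.0, 1.572]
contact_force: [-1.2, -0.8, -0.7]
opening: 0.219
grasp_force: 68.6
clock: 27.4
eef_pos: [511.8, 57.5, 49.2]
tcp_rot: [3.14, -0.0, 1.571]
contact_force: [0.3, 0.0, -0.9]
opening: 0.218
grasp_force: 68.6
```

```bash
python3 -m inch '[[0,0,0.002,0,0,0,1],[0,0,0.001,0,0,0,1],[0,0,0,0,0,0,1]]'
python3 -m inch '[[0,0,0.001,0,0,0,1],[0,0,0.001,0,0,0,1],[0,0,0,0,0,0,1]]'
```

```text
clock: 27.7
eef_pos: [511.3, 57.3, 45.5]
tcp_rot: [-3.142, 0.0, 1.571]
contact_force: [-0.2, 0.1, -0.8]
opening: 0.213
grasp_force: 68.6
clock: 28.0
eef_pos: [511.3, 57.3, 43.4]
tcp_rot: [-3.141, 0.0, 1.571]
contact_force: [-0.1, -0.3, -0.1]
opening: 0.219
grasp_force: 68.6
```

```bash
python3 -m inch '[[0,0,0.001,0,0,0,1],[0,0,0,0,0,0,1]]'
python3 -m inch '[[0,0,0.001,0,0,0,1],[0,0,0,0,0,0,1]]'
```

```text
clock: 28.2
eef_pos: [511.3, 57.3, 42.4]
tcp_rot: [-3.141, -0.0, 1.571]
contact_force: [-0.3, -0.7, -1.0]
opening: 0.217
grasp_force: 68.6
clock: 28.4
eef_pos: [511.3, 57.3, 41.4]
tcp_rot: [-3.141, -0.0, 1.571]
contact_force: [0.8, 0.3, -1.5]
opening: 0.215
grasp_force: 68.6
```

```bash
python3 -m inch '[[0,0,0.001,0,0,0,1],[0,0,0.001,0,0,0,1],[0,0,0,0,0,0,1]]'
python3 -m inch '[[0,0,0.001,0,0,0,1],[0,0,0,0,0,0,1]]'
```

```text
clock: 28.7
eef_pos: [511.3, 57.3, 39.4]
tcp_rot: [-3.141, 0.0, 1.571]
contact_force: [-0.1, 0.6, -1.4]
opening: 0.215
grasp_force: 68.6
clock: 28.9
eef_pos: [511.3, 57.3, 38.4]
tcp_rot: [-3.141, -0.0, 1.571]
contact_force: [0.1, 0.8, -0.7]
opening: 0.218
grasp_force: 68.6
```

```bash
python3 -m inch '[[0,0,0.001,0,0,0,1],[0,0,0,0,0,0,1]]'
python3 -m inch '[[0,0,0.0005,0,0,0,1],[0,0,0,0,0,0,1]]'
```

```text
clock: 29.1
eef_pos: [511.4, 57.4, 38.2]
tcp_rot: [3.142, -0.0, 1.571]
contact_force: [-3.8, -0.3, 10.4]
opening: 0.216
grasp_force: 70.1
clock: 29.3
eef_pos: [511.4, 57.4, 38.2]
tcp_rot: [3.142, -0.0, 1.571]
contact_force: [-5.4, -0.6, 18.4]
opening: 0.215
grasp_force: 71.2
```

```bash
python3 -m inch '[[0,0,-0.001,0,0,0,1],[0,0,0,0,0,0,1],[0,0,0,0,0,0,0.4],[0,0,0,0,0,0,0.3],[0,0,0,0,0,0,0.3],[0,0,-0.005,0,0,0,0.3],[0,0,-0.025,0,0,0,0.3],[0,0,-0.045,0,0,0,0.3]]'
python3 -m inch '[[0,0,-0.045,0,0,0,-1],[0,0,-0.045,0,0,0,-1],[-0.02,-0.02,-0.01,0,0,0,-1],[-0.045,-0.02,0,0,0,0,-1],[-0.045,0,0,0,0,0,-1],[-0.045,0,0,0,0,0,-1],[-0.045,0,0,0,0,0,-1],[0,0,0,0,0,0,-1]]' 
python3 boards.py; python3 go.py 370 347 30 45
```

```text
clock: 30.1
eef_pos: [509.3, 57.1, 111.8]
tcp_rot: [-3.136, 0.001, 1.571]
contact_force: [0.7, -0.6, 0.5]
opening: 0.348
grasp_force: 0.0
clock: 30.9
eef_pos: [471.4, -147.1, 213.6]
tcp_rot: [3.14, 0.002, 1.567]
contact_force: [-0.7, 1.3, -0.7]
opening: 0.996
grasp_force: 0.0
px [297.  220.6] world [537.3  59.1] size [75.8 91.1] long 178.8
px [191.  278.8] world [372.  348.1] size [72.4 40. ] long 46.8
t 30.95 pos [ 471.1 -144.9  213.4] rpy [180.    0.   89.8] F [ 0.4  0.4 -0.9] open 1.0 grip 0.0
tool delta m [ 0.4916 -0.1033  0.1832]
rz 44.8 after-turn delta [ 0.2763 -0.4194  0.1834]
```

```bash
python3 -m inch '[[0.032,-0.003,0,0,0,0,-1],[0.046,-0.01,0,0,0,0,-1],[0.046,-0.01,0,0,0,0,-1],[0.046,-0.01,0,0,0,0,-1],[0.046,-0.01,0,0,0,0,-1],[0.046,-0.01,0,0,0,0,-1],[0.046,-0.01,0,0,0,0,-1],[0.046,-0.01,0,0,0,0,-1]]' >/dev/null
python3 -m inch '[[0.046,-0.01,0,0,0,0,-1],[0.046,-0.01,0,0,0,0,-1],[0.046,-0.008,0,0,0,0,-1],[0,0,0.01,0,0,8.5,-1],[0,0,0.02,0,0,8.5,-1],[0,0,0.03,0,0,8.5,-1],[0,0,0.03,0,0,8.5,-1],[0,0,0.03,0,0,8.5,-0.1]]' >/dev/null
python3 -m inch '[[0,0,0.01,0,0,2.3,-0.1],[0,0,0,0,0,0,-0.1],[0,0,0,0,0,0,-0.1]]' >/dev/null
python3 go.py 370 347 30 45
```

```text
t 32.85 pos [369.8 349.9  83.4] rpy [-180.     0.    45.3] F [0.  0.8 0.4] open 0.55 grip 0.0
tool delta m [-0.002   0.0022  0.0534]
rz 0.3 after-turn delta [-0.0019  0.0022  0.0534]
```

```bash
python3 -m inch '[[-0.002,0.002,0.015,0,0,0,-0.1],[0,0,0.015,0,0,0,-0.1],[0,0,0.012,0,0,0,-0.1],[0,0,0.008,0,0,0,-0.1],[0,0,0.003,0,0,0,-0.1],[0,0,0,0,0,0,-0.1],[0,0,0,0,0,0,-0.1]]' >/dev/null
python3 go.py 370 347 30 45
python3 -m inch '[[0,0,0,0,0,0,0.5],[0,0,0,0,0,0,1],[0,0,0,0,0,0,1],[0,0,0,0,0,0,1],[0,0,0,0,0,0,1],[0,0,0,0,0,0,1]]' 70
```

```text
t 33.55 pos [370.6 346.8  30.4] rpy [180.   -0.   45.2] F [-0.6  0.5  0.9] open 0.548 grip 0.0
tool delta m [-0.0003 -0.0006  0.0004]
rz 0.2 after-turn delta [-0.0003 -0.0006  0.0004]
clock: 34.15
eef_pos: [370.6, 346.8, 30.7]
tcp_rot: [-3.142, -0.001, 0.789]
contact_force: [-1.3, -0.3, 6.6]
opening: 0.216
grasp_force: 69.1
```

```bash
python3 -m inch '[[0,0,-0.01,0,0,0,1],[0,0,-0.03,0,0,-3,1],[0,0,-0.04,0,0,-8.5,1],[0,0,-0.04,0,0,-8.5,1],[0,0,-0.04,0,0,-8.5,1],[0,0,0,0,0,-8.5,1],[0,0,0,0,0,-7.8,1],[0,0,0,0,0,0,1]]' >/dev/null
python3 -m inch '[[-0.015,0.004,0,0,0,0,1],[-0.035,0.01,0,0,0,0,1],[-0.04,0.013,0,0,0,0,1],[-0.04,0.013,0,0,0,0,1],[-0.04,0.013,0,0,0,0,1],[-0.04,0.013,0,0,0,0,1],[-0.035,0.012,0,0,0,0,1],[-0.025,0.008,0,0,0,0,1]]' >/dev/null
python3 -m inch '[[-0.015,0.004,0,0,0,0,1],[-0.005,0.002,0,0,0,0,1],[0,0,0,0,0,0,1]]' >/dev/null
python3 go.py 463 57 50 90
```

```text
t 36.05 pos [462.1  55.7 189.9] rpy [-180.     0.    89.8] F [-0.3 -0.2 -0.8] open 0.221 grip 68.5
tool delta m [0.0013 0.001  0.1399]
rz -0.2 after-turn delta [0.0013 0.0009 0.1399]
```

```bash
python3 -m inch '[[0.001,0.001,0.015,0,0,0,1],[0,0,0.03,0,0,0,1],[0,0,0.035,0,0,0,1],[0,0,0.03,0,0,0,1],[0,0,0.02,0,0,0,1],[0,0,0.01,0,0,0,1],[0,0,0.002,0,0,0,1],[0,0,0,0,0,0,1]]'
python3 -m inch '[[0,0,0.002,0,0,0,1],[0,0,0.001,0,0,0,1],[0,0,0,0,0,0,1]]'
python3 -m inch '[[0,0,0.001,0,0,0,1],[0,0,0.001,0,0,0,1],[0,0,0,0,0,0,1]]'
```

```text
clock: 36.85
eef_pos: [463.6, 57.9, 48.4]
tcp_rot: [3.141, -0.0, 1.571]
contact_force: [-0.7, -0.5, -1.1]
opening: 0.213
grasp_force: 68.6
clock: 37.15
eef_pos: [463.7, 57.5, 45.5]
tcp_rot: [3.141, -0.0, 1.571]
contact_force: [-0.7, 0.0, -1.3]
opening: 0.219
grasp_force: 68.6
clock: 37.45
eef_pos: [463.4, 57.5, 43.0]
tcp_rot: [3.142, -0.0, 1.571]
contact_force: [0.1, 0.6, -0.8]
opening: 0.215
grasp_force: 68.6
```

```bash
python3 -m inch '[[0,0,0.0015,0,0,0,1],[0,0,0.0015,0,0,0,1],[0,0,0,0,0,0,1]]'
python3 -m inch '[[0,0,0.001,0,0,0,1],[0,0,0,0,0,0,1]]'
python3 -m inch '[[0,0,0.001,0,0,0,1],[0,0,0,0,0,0,1]]'
```

```text
clock: 37.75
eef_pos: [464.5, 57.7, 40.2]
tcp_rot: [3.14, -0.0, 1.571]
contact_force: [5.1, 1.1, -1.4]
opening: 0.218
grasp_force: 69.7
clock: 37.95
eef_pos: [464.9, 57.7, 39.4]
tcp_rot: [3.139, -0.0, 1.571]
contact_force: [5.7, 0.3, -0.4]
opening: 0.217
grasp_force: 70.2
clock: 38.15
eef_pos: [465.2, 57.7, 38.7]
tcp_rot: [3.138, -0.0, 1.571]
contact_force: [4.9, 0.9, 6.4]
opening: 0.216
grasp_force: 70.3
```

```bash
python3 -m inch '[[0,0.001,0,0,0,0,1],[0,0,0.0005,0,0,0,1],[0,0,0,0,0,0,1]]'
python3 -m inch '[[0,0,0,0,0,0,0.45],[0,0,0,0,0,0,0.4],[0,0,0,0,0,0,0.4],[0,0,-0.005,0,0,0,0.4],[0,0,-0.025,0,0,0,0.4],[0,0,-0.045,0,0,0,0.4],[0,0,-0.045,0,0,0,-1],[0,0,-0.045,0,0,0,-1]]'
python3 -m inch '[[-0.02,-0.003,-0.015,0,0,0,-1],[-0.045,-0.005,0,0,0,0,-1],[-0.045,-0.005,0,0,0,0,-1],[-0.045,-0.005,0,0,0,0,-1],[-0.045,-0.005,0,0,0,0,-1],[-0.045,0,0,0,0,0,-1],[0,0,0,0,0,0,-1]]' 
python3 boards.py; python3 ring.py
python3 - <<'E'
from h import *
S=eyes.grab_frame("scene")["img"];T=eyes.grab_frame("top")["img"]
cv2.imwrite("pics/m7.png",np.hstack([cv2.resize(q,(400,400),interpolation=cv2.INTER_CUBIC) for q in(S[215:315,280:380],T[180:280,245:345])]))
E
python3 go.py 434.4 -360.5 140 90
```

```text
clock: 38.45
eef_pos: [465.2, 57.7, 38.7]
tcp_rot: [3.14, -0.0, 1.571]
contact_force: [-0.2, 1.5, 19.0]
opening: 0.22
grasp_force: 72.1
clock: 39.25
eef_pos: [462.8, 57.3, 203.8]
tcp_rot: [-3.139, 0.0, 1.571]
contact_force: [1.5, 0.5, -0.6]
opening: 0.626
grasp_force: 0.0
clock: 39.95
eef_pos: [440.4, -191.5, 217.4]
tcp_rot: [-3.141, 0.001, 1.567]
contact_force: [0.4, -0.3, -0.3]
opening: 1.001
grasp_force: 0.0
px [296.6 228.8] world [515.1  59.2] size [ 76.4 137.5] long 179.6
top [ 53.1 514.   56. ] [513.9  56.1]
scene [ 32.4 510.   58. ] [510.2  58.1]
t 40.2 pos [ 440.9 -186.3  217.2] rpy [-179.9   -0.    90.1] F [-0.2 -0.1 -0.5] open 1.005 grip 0.0
tool delta m [-0.1743 -0.0066  0.0771]
rz 0.1 after-turn delta [-0.1742 -0.0065  0.0772]
```

View pics/m7.png

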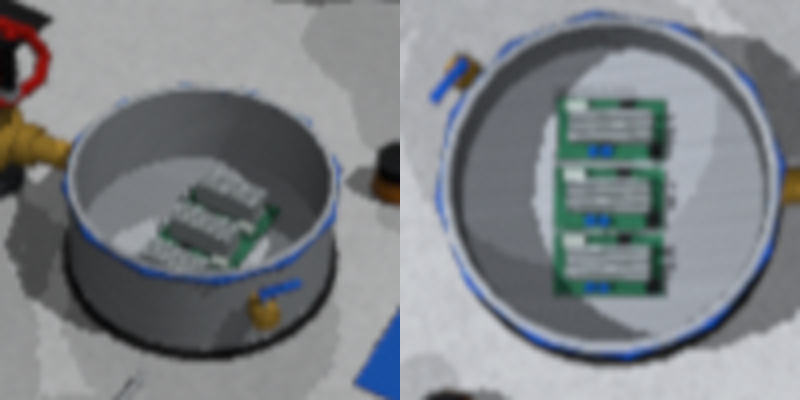

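All three boards lie flat on the floor, side by side, in both views. Next I'll pick up the lid again.

```bash
python3 -m inch '[[-0.02,-0.001,0,0,0,0,-1],[-0.04,-0.002,0,0,0,0,-1],[-0.045,-0.002,0.01,0,0,0,-1],[-0.04,-0.0015,0.03,0,0,0,-1],[-0.02,0,0.03,0,0,0,-1],[-0.009,0,0.02,0,0,0,-1],[0,0,0.025,0,0,0,-1],[0,0,0,0,0,0,-1]]' >/dev/null
python3 go.py 434.4 -360.5 42.5 90
```

```text
t 41.0 pos [ 433.5 -358.9   99.6] rpy [-179.7   -0.2   90.1] F [ 0.3  1.2 -0.7] open 1.002 grip 0.0
tool delta m [-0.0018  0.0012  0.0571]
rz 0.1 after-turn delta [-0.0016  0.0009  0.0571]
```

```bash
python3 -m inch '[[0,0.001,0.02,0,0,0,-1],[-0.001,0,0.02,0,0,0,-1],[0,0,0.012,0,0,0,-1],[0,0,0.006,0,0,0,-0.3],[0,0,0,0,0,0,-0.3],[0,0,0,0,0,0,-0.3]]' >/dev/null
python3 go.py 434.4 -360.5 42.5 90
```

```text
t 41.6 pos [ 436.3 -362.5   45.3] rpy [180.   0.  90.] F [-0.2 -0.2  0.3] open 0.648 grip 0.0
tool delta m [ 0.002  -0.0019  0.0028]
rz 0.0 after-turn delta [ 0.002  -0.0019  0.0028]
```

```bash
python3 -m inch '[[0.002,-0.002,0.003,0,0,0,-0.3],[0,0,0,0,0,0,-0.3]]' >/dev/null
python3 go.py 434.4 -360.5 42.5 90
python3 -m inch '[[0,0,0,0,0,0,0.2],[0,0,0,0,0,0,0.6],[0,0,0,0,0,0,1],[0,0,0,0,0,0,1],[0,0,0,0,0,0,1],[0,0,0,0,0,0,1]]' 60
```

```text
t 41.8 pos [ 433.6 -360.2   41.8] rpy [180.  -0.  90.] F [ 0.   0.3 -0.1] open 0.649 grip 0.0
tool delta m [-0.0003  0.0008 -0.0007]
rz -0.0 after-turn delta [-0.0003  0.0008 -0.0007]
clock: 42.4
eef_pos: [434.1, -360.6, 42.1]
tcp_rot: [3.141, 0.0, 1.571]
contact_force: [-0.5, 1.2, 4.2]
opening: 0.381
grasp_force: 59.3
```

```bash
python3 -m inch '[[0,0,-0.005,0,0,0,1],[0,0,-0.02,0,0,0,1],[0,0,-0.04,0,0,0,1],[0,0,-0.045,0,0,0,1],[0,0,-0.045,0,0,0,1],[0,0,-0.045,0,0,0,1],[0,0,-0.04,0,0,0,1],[0,0,-0.018,0,0,0,1]]'
python3 -m inch '[[0.01,0.001,0,0,0,0,1],[0.025,0.005,0,0,0,0,1],[0.04,0.008,0,0,0,0,1],[0.04,0.008,0,0,0,0,1],[0.04,0.008,0,0,0,0,1],[0.04,0.008,0,0,0,0,1],[0.04,0.008,0,0,0,0,1],[0.04,0.008,0,0,0,0,1]]' >/dev/null
python3 -m inch '[[0.04,0.008,0,0,0,0,1],[0.04,0.008,0,0,0,0,1],[0.03,0.006,0,0,0,0,1],[0.018,0.003,0,0,0,0,1],[0.008,0.001,0,0,0,0,1],[0,0,0,0,0,0,1],[0,0,0,0,0,0,1]]' >/dev/null
python3 go.py 511.5 53.7 150 90
```

```text
clock: 43.2
eef_pos: [434.5, -361.1, 303.7]
tcp_rot: [3.138, 0.003, 1.571]
contact_force: [-0.2, -1.0, -4.4]
opening: 0.378
grasp_force: 60.9
t 44.7 pos [513.2  50.  298.7] rpy [-179.9    0.    90. ] F [ 0.3 -0.5 -3.8] open 0.381 grip 60.5
tool delta m [ 0.0038 -0.0014  0.1487]
rz 0.0 after-turn delta [ 0.0037 -0.0017  0.1487]
```

```bash
python3 -m inch '[[0.003,-0.001,0.01,0,0,0,1],[0.001,0,0.03,0,0,0,1],[0,0,0.035,0,0,0,1],[0,0,0.035,0,0,0,1],[0,0,0.02,0,0,0,1],[0,0,0.01,0,0,0,1],[0,0,0.005,0,0,0,1],[0,0,0,0,0,0,1]]' >/dev/null
python3 go.py 511.5 53.7 140 90
```

```text
t 45.5 pos [513.   54.2 154.5] rpy [180.   0.  90.] F [-0.5  0.5 -5.2] open 0.381 grip 60.5
tool delta m [-0.0005 -0.0015  0.0145]
rz -0.0 after-turn delta [-0.0005 -0.0015  0.0145]
```

```bash
python3 -m inch '[[0,-0.001,0.006,0,0,0,1],[0,0,0.004,0,0,0,1],[0,0,0.002,0,0,0,1],[0,0,0.001,0,0,0,1],[0,0,0,0,0,0,1]]' 
python3 go.py 511.5 53.7 134.6 90
```

```text
clock: 46.0
eef_pos: [511.9, 54.6, 141.6]
tcp_rot: [3.142, 0.0, 1.571]
contact_force: [-0.3, -0.1, -3.2]
opening: 0.38
grasp_force: 60.5
t 46.0 pos [511.9  54.6 141.6] rpy [180.   0.  90.] F [-0.3 -0.1 -3.2] open 0.38 grip 60.5
tool delta m [-0.0009 -0.0004  0.007 ]
rz 0.0 after-turn delta [-0.0009 -0.0004  0.007 ]
```

```bash
python3 -m inch '[[-0.001,0,0.003,0,0,0,1],[0,0,0.002,0,0,0,1],[0,0,0.001,0,0,0,1],[0,0,0,0,0,0,1]]' 
python3 -m inch '[[0,0,0.001,0,0,0,1],[0,0,0,0,0,0,1]]'
```

```text
clock: 46.4
eef_pos: [511.8, 53.5, 135.3]
tcp_rot: [-3.141, 0.0, 1.571]
contact_force: [0.3, -0.1, -4.5]
opening: 0.381
grasp_force: 60.5
clock: 46.6
eef_pos: [511.8, 53.6, 134.5]
tcp_rot: [-3.142, -0.0, 1.571]
contact_force: [-0.6, 0.1, -4.5]
opening: 0.379
grasp_force: 60.5
```

```bash
python3 -m inch '[[0,0,0.001,0,0,0,1],[0,0,0,0,0,0,1]]' 
python3 -m inch '[[0,0,0.0005,0,0,0,1],[0,0,0,0,0,0,1]]'
```

```text
clock: 46.8
eef_pos: [512.0, 53.6, 134.1]
tcp_rot: [3.141, -0.0, 1.571]
contact_force: [-2.6, -0.5, 4.4]
opening: 0.376
grasp_force: 61.6
clock: 47.0
eef_pos: [512.0, 53.6, 134.1]
tcp_rot: [3.141, -0.0, 1.571]
contact_force: [-4.6, -0.4, 9.3]
opening: 0.379
grasp_force: 62.2
```

```bash
python3 -m inch '[[0,0,0,0,0,0,0.2],[0,0,0,0,0,0,-0.6],[0,0,0,0,0,0,-1],[0,0,0,0,0,0,-1],[0,0,-0.01,0,0,0,-1],[0,0,-0.03,0,0,0,-1],[0,0,-0.045,0,0,0,-1],[0,0,-0.045,0,0,0,-1]]' >/dev/null
python3 -m inch '[[-0.03,-0.005,-0.01,0,0,0,-1],[-0.045,-0.01,0,0,0,0,-1],[-0.045,-0.01,0,0,0,0,-1],[-0.045,-0.01,0,0,0,0,-1],[-0.045,-0.01,0,0,0,0,-1],[-0.045,-0.01,0,0,0,0,-1],[-0.045,-0.01,0,0,0,0,-1],[0,0,0,0,0,0,-1]]' >/dev/null
python3 go.py 551 -105.5 200 90
python3 - <<'E'
from h import *
T=eyes.grab_frame("top");S=eyes.grab_frame("scene");np.set_printoptions(precision=1,suppress=True)
K=np.array([512,57.5,144.]);C=np.array([551,-105.5,190.])
def blob(f,X,w,hi):
    u,v=proj(f,X).astype(int);im=f["img"][v-w:v+w+1,u-w:u+w+1].max(2)<hi
    k,l,s,c=cv2.connectedComponentsWithStats(im.astype(np.uint8))
    for i in range(1,k):
        if s[i,4]>8:print((u-w+c[i][0]).round(1),(v-w+c[i][1]).round(1),"bbox",s[i]+np.array([u-w,v-w,0,0,0]))
for n,f in(("top",T),("scene",S)):
    print(n,"knob");blob(f,K,14,55);print(n,"crank");blob(f,C,14,55)
    for z in(145,165,185,200):print(z,proj(f,np.array([551,-105.5,z])))
a=cv2.resize(T["img"][175:275,340:440],(400,400),interpolation=cv2.INTER_CUBIC);b=cv2.resize(S["img"][200:280,240:320],(400,400),interpolation=cv2.INTER_CUBIC)
cv2.imwrite("pics/m8.png",np.hstack([a,b]));cv2.imwrite("pics/T9.png",T["img"]);cv2.imwrite("pics/S9.png",S["img"])
E
```

```text
t 48.6 pos [ 445.8 -251.   273.9] rpy [1.80e+02 1.00e-01 8.98e+01] F [1.2 0.  0.3] open 1.001 grip 0.0
tool delta m [0.1462 0.1045 0.0737]
rz -0.2 after-turn delta [0.1455 0.1052 0.0739]
top knob
296.9 223.8 bbox [291 218  12  12 106]
top crank
362.3 207.1 bbox [359 204   7   7  35]
145 [360.6 209.4]
165 [361.3 208.2]
185 [362.  206.9]
200 [362.6 205.9]
scene knob
330.4 251.7 bbox [326 246  10  13 105]
scene crank
275.8 216.1 bbox [266 212  26  10 141]
277.7 228.6 bbox [266 223  20  15  96]
268.6 234.0 bbox [266 232   7   5  31]
145 [281.  236.5]
165 [280.7 232. ]
185 [280.3 227.3]
200 [280.1 223.7]
```

View pics/m8.png

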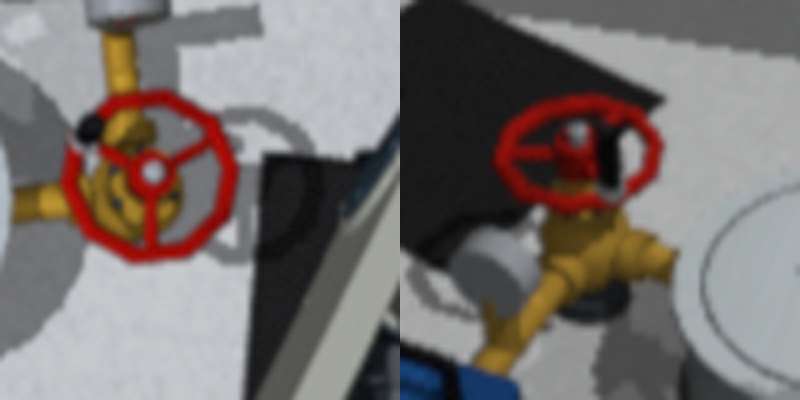

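The lid is back on. The crank is at about (490,130) in the left crop, with its top near z = 190. I'll compute its position and compare the knob with the first pictures.

```bash
python3 - <<'E'
from h import *
np.set_printoptions(precision=2,suppress=True)
T=eyes.grab_frame("top");S=eyes.grab_frame("scene")
for a,(u,v) in(("top",(297,224)),("scene",(330,252))):
    for n in((a+"0.png"),(a[0].upper()+"9.png")):
        im=cv2.imread("pics/"+n)[v-11:v+12,u-11:u+12].astype(float).max(2);w=np.clip(90-im,0,50)
        y,x=np.mgrid[v-11:v+12,u-11:u+12];print(n,(w*x).sum()/w.sum(),(w*y).sum()/w.sum())
p=(362.3,207.1)
for z in(180,190,200):print(z,plane(T,p,z))
print(tri(T,p,S,(281.6,226.2)))
E
python3 -m inch '[[0.03,0.022,0,0,0,0,-1],[0.04,0.028,0,0,0,0,-1],[0.04,0.028,0,0,0,0,-1],[0.03,0.022,0,0,0,0,-1],[0.006,0.005,0,0,0,0,-1],[0,0,0,0,0,0,-1]]' >/dev/null
python3 go.py 550.8 -104.5 175 90
```

```text
top0.png 296.9974781439139 223.46687962340283
T9.png 296.8787566546454 223.74205735874978
scene0.png 329.7482950039651 252.1138778747026
S9.png 330.3873775843308 251.79960101559666
180 [ 551.31 -106.66  180.  ]
190 [ 549.72 -105.76  190.  ]
200 [ 548.13 -104.87  200.  ]
(array([ 548.86, -104.13,  189.05]), np.float64(3.942677052603526))
t 49.4 pos [552.3 -98.2 273. ] rpy [-180.    -0.    90.2] F [ 0.1 -0.6  0.1] open 1.001 grip 0.0
tool delta m [-0.0063 -0.0015  0.098 ]
rz 0.2 after-turn delta [-0.0063 -0.0015  0.098 ]
```

```bash
python3 -m inch '[[-0.0065,-0.003,0.015,0,0,0,-1],[0,0,0.025,0,0,0,-1],[0,0,0.025,0,0,0,-1],[0,0,0.02,0,0,0,-1],[0,0,0.01,0,0,0,-0.2],[0,0,0.002,0,0,0,-0.2],[0,0,0,0,0,0,-0.2]]' >/dev/null
python3 go.py 549.3 -104.7 175 90
```

```text
t 50.1 pos [ 548.8 -107.4  176.5] rpy [180.   0.  90.] F [-0.7 -0.1  0.4] open 0.598 grip 0.0
tool delta m [0.0027 0.0005 0.0015]
rz -0.0 after-turn delta [0.0027 0.0005 0.0015]
```

```bash
cat > circ.py <<'E'
import sys
from go import *
np.set_printoptions(precision=4,suppress=True)
# args: offx offy (TCP-circle centre), step deg, n
cx,cy,st_,n=[float(v) for v in sys.argv[1:5]]
s,R=st();p=np.array(s["eef_pos"]);a=np.degrees(np.arctan2(p[1]-cy,p[0]-cx))
print("t",round(s["clock"],2),"pos",p.round(1),"F",np.round(s["contact_force"],1),"ang",round(a,1),"rad",round(np.hypot(p[1]-cy,p[0]-cx),1),"open",round(s["opening"],3))
open("trk.txt","a").write(f"{p[0]} {p[1]} {a}\n")
q=[cx+48*np.cos(np.radians(a)),cy+48*np.sin(np.radians(a))]
for k in range(int(n)):
    b=np.radians(a+(k+1)*st_);w=[cx+48*np.cos(b),cy+48*np.sin(b)]
    d=R.inv().apply([w[0]-q[0],w[1]-q[1],0])/1000;q=w;print("[%.4f,%.4f]"%(d[0],d[1]),end=" ")
print()
E
python3 -m inch '[[0.0025,0,0.001,0,0,0,0],[0,0,0,0,0,0,0.5],[0,0,0,0,0,0,1],[0,0,0,0,0,0,1],[0,0,0,0,0,0,1],[0,0,0,0,0,0,1],[0,0,0,0,0,0,1]]' 40
python3 circ.py 528.3 -147.3 15 8
```

```text
clock: 50.8
eef_pos: [549.6, -104.4, 175.9]
tcp_rot: [3.14, 0.0, 1.571]
contact_force: [1.0, 2.0, 6.1]
opening: 0.2
grasp_force: 38.9
t 50.8 pos [ 549.6 -104.4  175.9] F [1.  2.  6.1] ang 63.6 rad 47.9 open 0.2
[0.0041,-0.0119] [0.0009,-0.0125] [-0.0024,-0.0123] [-0.0055,-0.0113] [-0.0082,-0.0094] [-0.0104,-0.0070] [-0.0119,-0.0041] [-0.0125,-0.0009]
```

```bash
python3 -m inch '[[0.004,-0.012,0,0,0,0,1],[0.001,-0.0125,0,0,0,0,1],[-0.0025,-0.0125,0,0,0,0,1],[-0.0055,-0.0115,0,0,0,0,1]]' >/dev/null
python3 circ.py 528.3 -147.3 15 1
python3 -m inch '[[-0.008,-0.0095,0,0,0,0,1],[-0.0105,-0.007,0,0,0,0,1],[-0.012,-0.004,0,0,0,0,1],[-0.0125,-0.001,0,0,0,0,1]]' >/dev/null
python3 circ.py 528.3 -147.3 20 8
```

```text
t 51.2 pos [ 501.2 -107.9  176. ] F [ 7.4 -5.   2.8] ang 124.5 rad 47.8 open 0.196
[-0.0084,-0.0093] 
t 51.6 pos [ 480.4 -151.1  176. ] F [12.5  5.4  0.4] ang -175.5 rad 48.1 open 0.198
[-0.0161,0.0042] [-0.0137,0.0094] [-0.0097,0.0136] [-0.0044,0.0161] [0.0013,0.0166] [0.0069,0.0152] [0.0117,0.0119] [0.0150,0.0072]
```

```bash
python3 -m inch '[[-0.016,0.0045,0,0,0,0,1],[-0.0135,0.01,0,0,0,0,1],[-0.0095,0.0137,0,0,0,0,1],[-0.0044,0.016,0,0,0,0,1],[0.0013,0.0166,0,0,0,0,1],[0.007,0.0152,0,0,0,0,1],[0.0117,0.0119,0,0,0,0,1],[0.015,0.0072,0,0,0,0,1]]' >/dev/null
python3 circ.py 528.5 -147.3 25 8
```

```text
t 52.4 pos [ 575.1 -160.1  175.9] F [-3.2 -2.9 10.3] ang -15.4 rad 48.3 open 0.2
[0.0208,0.0010] [0.0193,-0.0078] [0.0141,-0.0152] [0.0064,-0.0198] [-0.0026,-0.0206] [-0.0110,-0.0176] [-0.0174,-0.0113] [-0.0206,-0.0029]
```

```bash
python3 -m inch '[[0.0208,0.001,0,0,0,0,1],[0.0193,-0.0078,0,0,0,0,1],[0.0141,-0.0152,0,0,0,0,1],[0.0064,-0.0198,0,0,0,0,1],[-0.0026,-0.0206,0,0,0,0,1],[-0.011,-0.0176,0,0,0,0,1],[-0.0174,-0.0113,0,0,0,0,1],[-0.0206,-0.0029,0,0,0,0,1]]' >/dev/null
python3 circ.py 528.5 -147.3 25 8
```

```text
t 53.2 pos [ 480.3 -150.2  176. ] F [15.1  4.  -1. ] ang -176.5 rad 48.3 open 0.199
[-0.0200,0.0057] [-0.0157,0.0136] [-0.0085,0.0190] [0.0004,0.0208] [0.0091,0.0187] [0.0161,0.0131] [0.0202,0.0050] [0.0204,-0.0040]
```

```bash
python3 -m inch '[[-0.02,0.0065,0,0,0,0,1],[-0.0157,0.0136,0,0,0,0,1],[-0.0085,0.019,0,0,0,0,1],[0.0004,0.0208,0,0,0,0,1],[0.0091,0.0187,0,0,0,0,1],[0.0161,0.0131,0,0,0,0,1],[0.0202,0.005,0,0,0,0,1],[0.0204,-0.004,0,0,0,0,1]]' >/dev/null
python3 circ.py 528.7 -147.3 25 8
```

```text
t 54.0 pos [ 573.1 -128.5  175.8] F [-8.  -7.2 13.2] ang 23.0 rad 48.2 open 0.196
[0.0169,-0.0121] [0.0102,-0.0181] [0.0016,-0.0207] [-0.0073,-0.0195] [-0.0148,-0.0146] [-0.0196,-0.0069] [-0.0207,0.0020] [-0.0179,0.0105]
```

```bash
python3 -m inch '[[0.0169,-0.0125,0,0,0,0,1],[0.0102,-0.0181,0,0,0,0,1],[0.0016,-0.0207,0,0,0,0,1],[-0.0073,-0.0195,0,0,0,0,1],[-0.0148,-0.0146,0,0,0,0,1],[-0.0196,-0.0069,0,0,0,0,1]]' >/dev/null
python3 circ.py 528.7 -147.3 12 8
```

```text
t 54.6 pos [ 480.7 -141.2  176.1] F [15.1  1.4 -3.8] ang 172.7 rad 48.4 open 0.198
[-0.0100,-0.0002] [-0.0099,0.0019] [-0.0093,0.0039] [-0.0083,0.0057] [-0.0069,0.0073] [-0.0052,0.0086] [-0.0033,0.0095] [-0.0013,0.0100]
```

```bash
cat > chk.py <<'E'
from go import *
s,R=st();p=s["eef_pos"];a=np.arctan2(p[1]+147.3,p[0]-528.7);F=np.array(s["contact_force"])
ft=-(-np.sin(a)*F[0]+np.cos(a)*F[1]);fr=np.cos(a)*F[0]+np.sin(a)*F[1]
print("ang",np.degrees(a).round(1),"rad",np.hypot(p[0]-528.7,p[1]+147.3).round(1),"opposing",ft.round(1),"radial",fr.round(1));sys.exit(int(ft>12))
E
python3 -m inch '[[-0.0095,0,0,0,0,0,1],[-0.0099,0.0019,0,0,0,0,1],[-0.0093,0.0039,0,0,0,0,1],[-0.0083,0.0057,0,0,0,0,1]]' >/dev/null; python3 chk.py &&
python3 circ.py 528.7 -147.3 5 16
```

```text
ang -140.3 rad 48.3 opposing 3.3 radial -3.7
t 55.0 pos [ 491.5 -178.1  175.9] F [ 0.8  4.9 10.3] ang -140.3 rad 48.3 open 0.197
[-0.0031,0.0028] [-0.0028,0.0031] [-0.0026,0.0033] [-0.0023,0.0035] [-0.0020,0.0037] [-0.0016,0.0039] [-0.0013,0.0040] [-0.0009,0.0041] [-0.0006,0.0041] [-0.0002,0.0042] [0.0002,0.0042] [0.0005,0.0042] [0.0009,0.0041] [0.0012,0.0040] [0.0016,0.0039] [0.0019,0.0037]
```

Total is now 876°, so the stop is ahead. From here I'll go in small guarded steps.

```bash
python3 -m inch '[[-0.0031,0.0028,0,0,0,0,1],[-0.0028,0.0031,0,0,0,0,1],[-0.0026,0.0033,0,0,0,0,1]]' >/dev/null; python3 chk.py &&
python3 -m inch '[[-0.0023,0.0035,0,0,0,0,1],[-0.002,0.0037,0,0,0,0,1],[-0.0016,0.0039,0,0,0,0,1]]' >/dev/null && python3 chk.py &&
python3 -m inch '[[-0.0013,0.004,0,0,0,0,1],[-0.0009,0.0041,0,0,0,0,1],[-0.0006,0.0041,0,0,0,0,1]]' >/dev/null && python3 chk.py &&
python3 -m inch '[[-0.0002,0.0042,0,0,0,0,1],[0.0002,0.0042,0,0,0,0,1],[0.0005,0.0042,0,0,0,0,1]]' >/dev/null && python3 chk.py &&
python3 -m inch '[[0.0009,0.0041,0,0,0,0,1],[0.0012,0.004,0,0,0,0,1],[0.0016,0.0039,0,0,0,0,1]]' >/dev/null && python3 chk.py 
python3 circ.py 528.7 -147.3 5 16
```

```text
ang -125.6 rad 48.3 opposing 3.2 radial -1.1
ang -110.7 rad 48.3 opposing 2.2 radial -0.7
ang -95.9 rad 48.3 opposing 2.6 radial -0.9
ang -80.9 rad 48.3 opposing 2.1 radial 0.2
ang -65.9 rad 48.3 opposing 2.7 radial -0.6
t 56.5 pos [ 548.4 -191.4  175.9] F [-2.7 -0.6 10.3] ang -65.9 rad 48.3 open 0.197
[0.0019,0.0037] [0.0022,0.0036] [0.0025,0.0034] [0.0028,0.0031] [0.0030,0.0029] [0.0033,0.0026] [0.0035,0.0023] [0.0037,0.0020] [0.0038,0.0017] [0.0040,0.0013] [0.0041,0.0010] [0.0041,0.0006] [0.0042,0.0003] [0.0042,-0.0001] [0.0042,-0.0005] [0.0041,-0.0008]
```

```bash
python3 -m inch '[[0.0019,0.0037,0,0,0,0,1],[0.0022,0.0036,0,0,0,0,1],[0.0025,0.0034,0,0,0,0,1]]' >/dev/null; python3 chk.py &&
python3 -m inch '[[0.0028,0.0031,0,0,0,0,1],[0.003,0.0029,0,0,0,0,1],[0.0033,0.0026,0,0,0,0,1]]' >/dev/null && python3 chk.py &&
python3 -m inch '[[0.0035,0.0023,0,0,0,0,1],[0.0037,0.002,0,0,0,0,1],[0.0038,0.0017,0,0,0,0,1]]' >/dev/null && python3 chk.py &&
python3 -m inch '[[0.004,0.0013,0,0,0,0,1],[0.0041,0.001,0,0,0,0,1],[0.0041,0.0006,0,0,0,0,1]]' >/dev/null && python3 chk.py &&
python3 -m inch '[[0.0042,0.0003,0,0,0,0,1],[0.0042,-0.0001,0,0,0,0,1],[0.0042,-0.0005,0,0,0,0,1]]' >/dev/null && python3 chk.py 
python3 circ.py 528.7 -147.3 5 12
```

```text
ang -51.0 rad 48.2 opposing 2.3 radial -1.2
ang -40.3 rad 48.0 opposing 34.3 radial 2.5
t 57.1 pos [ 565.3 -178.4  175.8] F [-20.3 -27.7  18.7] ang -40.3 rad 48.0 open 0.195
[0.0033,0.0026] [0.0035,0.0023] [0.0037,0.0020] [0.0039,0.0016] [0.0040,0.0013] [0.0041,0.0009] [0.0041,0.0006] [0.0042,0.0002] [0.0042,-0.0002] [0.0042,-0.0005] [0.0041,-0.0009] [0.0040,-0.0012]
```

The stop is felt at −40.3°, with 34 N opposing. I'll hold there briefly, then back off 90°.

```bash
python3 -m inch '[[0.0005,0.0005,0,0,0,0,1],[0,0,0,0,0,0,1],[0,0,0,0,0,0,1]]' >/dev/null; python3 chk.py; python3 circ.py 528.7 -147.3 -10 9
```

```text
ang -40.6 rad 48.1 opposing 23.9 radial 2.0
t 57.4 pos [ 565.2 -178.6  175.9] F [-14.1 -19.4  14.7] ang -40.6 rad 48.1 open 0.202
[-0.0058,-0.0060] [-0.0047,-0.0069] [-0.0034,-0.0076] [-0.0021,-0.0081] [-0.0006,-0.0083] [0.0008,-0.0083] [0.0023,-0.0081] [0.0036,-0.0075] [0.0049,-0.0068]
```

```bash
python3 -m inch '[[-0.0058,-0.006,0,0,0,0,1],[-0.0047,-0.0069,0,0,0,0,1],[-0.0034,-0.0076,0,0,0,0,1],[-0.0021,-0.0081,0,0,0,0,1],[-0.0006,-0.0083,0,0,0,0,1],[0.0008,-0.0083,0,0,0,0,1],[0.0023,-0.0081,0,0,0,0,1],[0.0036,-0.0075,0,0,0,0,1]]' >/dev/null
python3 circ.py 528.7 -147.3 -5 3
```

```text
t 58.2 pos [ 506.6 -189.3  176. ] F [ -8.8 -23.4   9.8] ang -117.7 rad 47.4 open 0.202
[0.0021,-0.0036] [0.0024,-0.0034] [0.0027,-0.0032]
```

```bash
python3 -m inch '[[0.0016,-0.0039,0,0,0,0,1],[0.0022,-0.0036,0,0,0,0,1],[0.0018,-0.0021,0,0,0,0,1],[0,0,0,0,0,0,1]]' >/dev/null
python3 circ.py 528.7 -147.3 -5 1; python3 chk.py
```

```text
t 58.6 pos [ 495.5 -181.4  175.8] F [-12.2 -14.3  15.6] ang -134.2 rad 47.6 open 0.199
[0.0031,-0.0029] 
ang -134.2 rad 47.6 opposing -1.2 radial 18.8
```

```bash
python3 -m inch '[[-0.0004,-0.0005,0,0,0,0,1],[0,0,0,0,0,0,1],[0,0,0,0,0,0,0.5],[0,0,0,0,0,0,0],[0,0,0,0,0,0,-0.3],[0,0,0,0,0,0,-0.3]]' >/dev/null
python3 chk.py
python3 -m inch '[[0,0,-0.01,0,0,0,-0.3],[0,0,-0.03,0,0,0,-0.3],[0,0,-0.04,0,0,0,-0.3],[0,0,-0.04,0,0,0,-1],[-0.02,-0.01,-0.01,0,0,0,-1],[-0.04,-0.02,0,0,0,0,-1],[-0.04,-0.02,0,0,0,0,-1],[-0.04,-0.02,0,0,0,0,-1]]' >/dev/null
python3 -m inch '[[0,0,0,0,0,0,-1],[0,0,0,0,0,0,-1]]'
python3 - <<'E'
from h import *
T=eyes.grab_frame("top");S=eyes.grab_frame("scene");np.set_printoptions(precision=2,suppress=True)
for f,a,(u,v) in((T,"top",(297,224)),(S,"scene",(330,252))):
    im=f["img"][v-11:v+12,u-11:u+12].astype(float).max(2);w=np.clip(90-im,0,50)
    y,x=np.mgrid[v-11:v+12,u-11:u+12];print(a,(w*x).sum()/w.sum(),(w*y).sum()/w.sum())
a=cv2.resize(T["img"][170:290,150:430],(700,300),interpolation=cv2.INTER_CUBIC);b=cv2.resize(S["img"][180:360,160:580],(700,300),interpolation=cv2.INTER_CUBIC)
cv2.imwrite("pics/m9.png",np.vstack([a,b]))
E
```

```text
ang -134.5 rad 44.6 opposing -0.5 radial 0.2
clock: 60.2
eef_pos: [427.2, -320.0, 305.5]
tcp_rot: [3.141, -0.0, 1.568]
contact_force: [0.7, 0.1, 0.5]
opening: 1.002
grasp_force: 0.0
top 296.87252861602497 223.73794658342004
scene 330.38879796326603 251.7957810511002
```

View pics/m9.png

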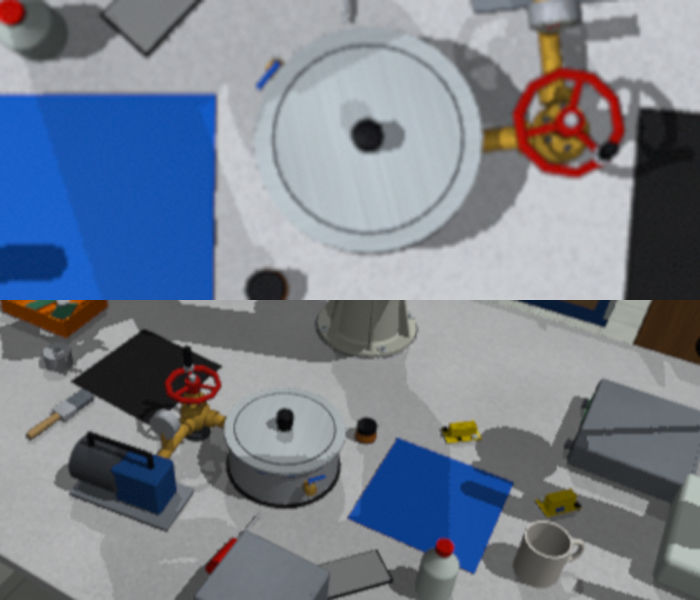

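The final view shows the lid centred on the rim, the blue mat empty and the crank at about −130° (608,150), a quarter turn back from its stop at −40°. The bystanders I can see are where they were.

```bash
python3 -c "
from rig import r
print(r.sign_off())"
```

```text
the job is handed in; nothing more can be done
None
```

I handed the job in: all three boards that were on the blue mat lie flat on the chamber floor with heatsinks up, the lid is back centred on the rim (about 1 mm by camera), and the valve was opened to its felt stop and backed off about 94°; the hand-in returned no verdict.

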